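# Hang the soak pail and push the used ring mould into it

## Robot

A 7-joint arm with a two-finger parallel gripper is mounted at the origin on a cart in front of the work surface, level with it; the furniture and walls round the work are solid. World frame = base frame: x ahead of the robot, y to its left, z up, the work surface at z = 0. Lengths are in m, angles in degrees, forces in N, time in s.
With the tool pointing down it reaches from about 0.4 to 0.85 m from the base axis. Payload 10.4 kg.
Tool frame: the origin (TCP) lies between the finger pads; the fingertips stand 22 mm ahead of it and the grasp point (between the pads) lies 3 mm ahead of it; z points along the fingers, y is the line along which they close (so a half turn about z gives the same grasp; the last joint's range is limited). The gripper opens to 85 mm and grips with 20 to 120 N. Pads are 22 mm wide; open, the fingers measure 114 mm over their backs; the gripper's body (76 mm by 85 mm) begins 54 mm behind the grasp point. The pads swing forward as they close: fully open they stand 13 mm farther back than shut.
Start: joints at [70.038, 19.034, -3.707, 83.658, 1.238, 77.344, -5.071], TCP at [0.2, -0.592, 0.214] pointing down, gripper open.
Joint ranges: [-148.97, 148.97], [-28.65, 121.19], [-84.17, 76.75], [9.2, 138.47], [-72.65, 252.65], [3.7, 117.97], [-149.18, 149.18]. Speed limits (degrees/s): [127.2, 127.2, 159.86, 159.86, 180, 180, 180].

## Interface

Orientations are given as [roll, pitch, yaw] about the fixed x, y, z axes, in that order (R = Rz(yaw) Ry(pitch) Rx(roll)).
In Python, from rig import r gives the robot as it stands. The module is installed in compiled form; this text tells all that it offers.
- The arm moves only by the tool play_rows, never from a script. Its argument "deltas" is a list of rows, each an object of numbers: "tx", "ty", "tz": the shift along the tool's x, y, z in mm; "ax", "ay", "az": the turn, a rotation vector about the tool's x, y, z in rad; "gripper": the closure, from 0 (fully open) to 1 (shut). In form: [{"tx": .., "ty": .., "tz": .., "ax": .., "ay": .., "az": .., "gripper": ..}, ...]. A call has 1 to 12 rows; each row is the pose to reach, as a shift and turn from the pose commanded when the call began, along the tool's axes at that moment; what a row does not reach only later rows make up. A row lasts 1/8 s, in which the tool goes at most 62.5 mm and 10.7 degrees, less where a joint would pass 70% of its speed; a pose out of reach is approached as far as the arm can. A call with a gripper value outside its range is refused whole. The fingers move at their own pace and stop on an object; "grip_force" is the grip in N (left out, the last holds). Time passes only in rows, so rows that repeat a pose let the fingers close. It gives the time, the measured TCP pose, the force, the opening and the grip force at its end, in the units of the state.
- r.get_obs(): the state, without advancing time (a new reading comes with each control period).
- r.read_camera(name): name is "scene" or "side" or "wrist"; returns the picture (384x512x3 uint8, red, green, blue); there is no depth.
- r.get_calibration(name): a dict with "fovy" (degrees; the focal length in pixels is half the picture's height over the tangent of half this angle, whatever the lens; pixels are square), "cx", "cy" (the principal point, pixels), "R" (3x3) and "t" (3): a world point X has camera coordinates R X + t; the wrist camera has in their place "mount" (4x4, takes a point from camera to tool coordinates, whose origin is the TCP and whose axes are the flange's). Camera axes: x right, y down, z forward; pixel columns grow to the right and rows downward; lengths in m; the calibration is good to about 2 mm. A picture is of the moment at which its call begins: read the wrist's pose just before it. get_calibration takes no time and is no camera call.
- r.finish_job(): hands the job in; it is judged then, once.
The state is a dict: "time_s": time; "joints": joint angles; "dq": joint speeds; "joint_efforts": joint torques, N m; "position": TCP position; "tcp_rot": TCP orientation; "contact_force": force on the tool from outside, world axes, zero at the start; "wrist_torque": the same for the moment, N m; "grip_width": opening from 0.0 (shut) to 1.0 (fully open); "grasp_force": force on a finger pad.
Only numpy, scipy, OpenCV 4.12 (cv2) and the standard library are available. Lean on these libraries where they do the work, as an engineer would, in place of code of your own. Each camera call takes 0.05 s, during which the arm holds its last target. There are 200 camera calls.

## Task

Hang the steel soak pail by its handle on the two-prong hook of the soak station, with the handle bar lying down in both prongs, and let go. Then push the ring mould that stands on the station's ledge along the ledge and through the sprung flap so that it drops into the hanging pail; do not lift the mould off the ledge. Leave the pail hanging there with the flap shut, and do not disturb the jar, the ramekin or the salt shaker.

Things in the scene. Friction and masses are not known exactly. Their poses are not given: they have to be found in the camera images.
- station: Plain steel soak station, fixed. Origin on the worktop under the middle of where the pail hangs, z up, +y = push direction. Base plate 126 wide (x), y = -230 to 80 mm, 6 thick. Two 12 mm posts at x = -51 and +51, y = -92, top 173 up; each carries a prong (see hook_seat), with the flap between them. Ledge: see ledge_end. The hung pail's rim is 95 mm up, 9 mm beyond the ledge.
- hook_seat (a point): Where the middle of the hung handle bar rests: station x = 0, y = 0, 163 mm up; station axes, bar along x. Two 8 mm prongs at x = -48 and +48 point to +y, nothing between or above them: level from the posts (top 173 up) to y = -12, a steep-sided trough at y = 0 (upper side 159 up), an upturned tip at y = 13 (top 177 up). The prongs go in between rim and bar: bring the pail in from +y.
- ledge_end (a point): Inner end of the level ledge, top surface: station x = 0, y = -77, 115 mm up; station axes. The ledge runs from y = -225 to -77, 100 wide, open above and at both ends. Two rails, 16 mm high (y = -225 to -100), leave a channel 84 wide about x = 0. No bar over the flap: closed fingers can follow the mould through between the posts (90 mm apart).
- flap (a joint): Sprung steel flap across the ledge at station y = -92: upright plate 86 wide, 26 high, 4 mm thick, 4 mm above the ledge, on a vertical hinge at station x = 44. 0 = shut; grows to 1.5 rad as its free end (-x) swings to station +y, over the pail; opens that way only. A weak spring (under 1 N at the free end) shuts it by itself.
- pail: Small plain steel pail, loose, 0.44 to 0.69 kg, upright on the worktop left or right of the station. Origin: centre of underside, z up. Rim 136 mm across, foot 112, 80 high, wall 4. Rigid upright bail of 8 mm round bar (does not fold): level top bar along pail x from -66 to +66, centre 148 up; legs at x = -73 and +73. Either way round is the same.
- pail_grip (a point): Centre of the black grip sleeve (rounded block 16 mm thick in y, 20 high, 38 long, x = -19 to +19) in the middle of the pail's handle bar, 148 mm above the pail's underside. Pail axes: bar along x, so pinch it across y from above.
- mould: The used ring mould: plain open steel ring, 63 mm across, 36 high, 0.056 to 0.091 kg, standing in the ledge's channel before the flap, its centre at station y = -178 to -142. Origin: centre of underside, z up. Not the other ring moulds, which stand on the worktop.
- jar: Bystander: jar with a screw cap, 71 mm across, 108 high, on the other side of the station from the pail. Origin: centre of underside.
- ramekin: Bystander: white empty ramekin, 71 mm across, 44 high, on the worktop between robot and station. Origin: centre of underside.
- salt: Bystander: salt shaker, 44 mm across, 90 high, behind the station. Origin: centre of underside.
There are look-alikes about, which are no part of the job. What is shaped like the mould but yellow is not meant.

How it is judged (in metres and radians):
On the way, in this order (a step that is already met when the one before it is completed fails the run):
1. the pail hangs by its handle bar in both prongs, at rest and let go, with the mould still on the ledge (x of pail_grip in the frame of hook_seat between -0.022 and 0.022 m and y of pail_grip in the frame of hook_seat between -0.014 and 0.014 m and z of pail_grip in the frame of hook_seat between -0.006 and 0.009 m and angle between pail's own z axis and vertical below 0.25 rad and angle between the x axis of pail and the x axis of station, either way round below 0.3 rad and linear speed of pail below 0.04 m/s and contact force between the fingers and pail below 0.1 N and y of mould in the frame of station below -0.122 m), for 0.2 s.
2. the mould goes through the flap: flap at least 0.4 rad open with the mould in the opening (value of joint flap above 0.4 rad and contact force between mould and station above 0.005 N and y of mould in the frame of station above -0.122 m).
At the end, for the whole second after the job is handed in: Pail hangs in both prongs (bar middle within 22 mm along, 14 mm across, -6/+9 mm in height of hook_seat; tilt under 0.25, bar within 0.3 rad of station x), released, at rest. Mould at rest inside it (origin under 75 mm above its underside, within 80 mm of its origin). Flap under 0.15 rad (x of pail_grip in the frame of hook_seat between -0.022 and 0.022 m and y of pail_grip in the frame of hook_seat between -0.014 and 0.014 m and z of pail_grip in the frame of hook_seat between -0.006 and 0.009 m and angle between pail's own z axis and vertical below 0.25 rad and angle between the x axis of pail and the x axis of station, either way round below 0.3 rad and linear speed of each of pail, mould below 0.04 m/s and contact force between the fingers and pail below 0.1 N and z of mould in the frame of pail between -0.002 and 0.075 m and distance between mould and pail below 0.08 m and value of joint flap below 0.15 rad); the robot touches nothing.
It fails at once if the mould is lifted off the ledge (more than 20 mm) (height (world z) of mould above 0.135 m).
It fails at once if the jar, ramekin or salt shaker is moved more than 30 mm (distance of any of jar, ramekin, salt from where it was at the start of the episode above 0.03 m).
It also fails if it takes over 67 s, if anything falls off the work surface, if the arm or the gripper's body presses on something with over 40 N, if the wrist force passes 120 N, or if a joint passes its speed limit or range.

## Working session

There is one attempt and no reset: what is moved stays moved. The work goes in short steps, Python scripts to look and compute and a tool call to move; the robot and the scene stay as the last step left them, time stands still between calls to the robot, and variables do not carry over. Pictures are saved under pics/ and viewed, at most 10 in all, crops included, and the job is handed in when it is done.

Besides the shell and the picture viewer there is one more tool, called after "Emit:" as name(argument=value, ...), one argument or row to a line, values as JSON. play_rows: Moves the arm, as the interface text tells. Its arguments: {"type":"object","properties":{"deltas":{"type":"array","items":{"type":"object","properties":{"tx":{"type":"number"},"ty":{"type":"number"},"tz":{"type":"number"},"ax":{"type":"number"},"ay":{"type":"number"},"az":{"type":"number"},"gripper":{"type":"number"}}}},"grip_force":{"type":"number"}},"required":["deltas"]}

```bash
mkdir -p pics; cat > h.py <<'E'
import numpy as np,cv2
from rig import r
def snap(n,f):
    im=r.read_camera(n); cv2.imwrite(f,im[:,:,::-1]); return im
E
python3 - <<'E'
from h import *
for n in("scene","side"):
    snap(n,f"pics/{n}0.png"); print(n,r.get_calibration(n))
print(r.get_calibration("wrist")); print(r.get_obs())
E
```

```text
scene {'fovy': 42.46260256217267, 'cx': 259.56186117480263, 'cy': 190.61710431862943, 'R': array([[-0.60183023, -0.7984646 ,  0.01595768],
       [-0.55580396,  0.40441285, -0.72631412],
       [ 0.57348263, -0.44598714, -0.68717767]]), 't': array([0.33362532, 0.41181024, 1.15662812])}
side {'fovy': 52.84784419197226, 'cx': 257.0815130576175, 'cy': 191.6551497372659, 'R': array([[-0.88888541, -0.4576302 ,  0.02138521],
       [-0.25368415,  0.45280435, -0.85475878],
       [ 0.38148011, -0.7652077 , -0.51858471]]), 't': array([0.48426256, 0.2570996 , 1.20638367])}
{'fovy': 59.45169263314549, 'cx': 254.11051269503324, 'cy': 188.29817075757836, 'mount': array([[-5.57270997e-04, -9.51631215e-01, -3.07242121e-01,
         7.88202681e-02],
       [ 9.99999776e-01, -4.16352621e-04, -5.24201309e-04,
         6.07172780e-04],
       [ 3.70925266e-04, -3.07242344e-01,  9.51631233e-01,
        -1.59962925e-01],
       [ 0.00000000e+00,  0.00000000e+00,  0.00000000e+00,
         1.00000000e+00]])}
{'time_s': 0.1, 'joints': array([70.03826458, 19.06930696, -3.70815003, 83.70235165,  1.2370526 ,
       77.34523741, -5.06947954]), 'dq': array([ 0.01707382, -0.05661102, -0.04825828, -0.16395794,  0.06719549,
       -0.040132  , -0.09345194]), 'joint_efforts': array([ 1.39382078e-03, -6.26741838e+01,  4.92923276e-02, -3.92429388e+01,
        1.63727609e-02,  6.99176540e-03, -1.90534854e-05]), 'position': array([ 0.19992724, -0.5917579 ,  0.21337553]), 'tcp_rot': array([-1.79922981e+02,  2.70817501e-03,  1.86701144e+01]), 'contact_force': array([0.6293622 , 0.24706793, 0.0148823 ]), 'wrist_torque': array([-0.00879753, -0.03271579, -0.0349325 ]), 'grasp_force': 0.0, 'grip_width': 1.0002356145639628}
```

View pics/scene0.png

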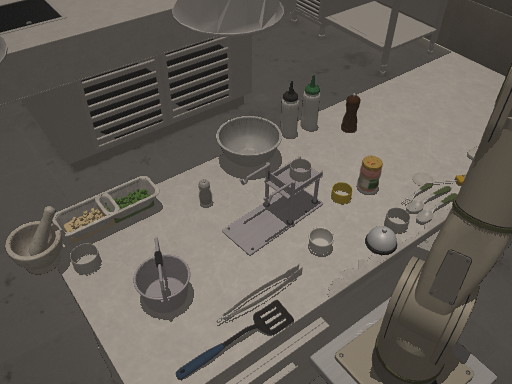

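View pics/side0.png

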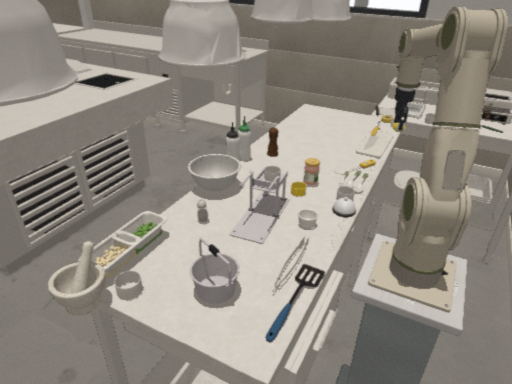

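The scene view shows the following:
- The pail is at about (162,283) with its black sleeve at (157,258). The bowl at (248,143) and the pan are not pails.
- The station is at about (275,215), and the mould is on its ledge at (300,170).
- Possible confusions for the mould are the yellow ring (342,193), the ring on the worktop (397,220), the ring (85,258), and the ramekin (320,240).
- The jar is at (371,175) and the salt shaker at (205,192).

Next I'll take close crops.

```bash
python3 - <<'E'
from h import *
a=cv2.imread("pics/scene0.png");b=cv2.imread("pics/side0.png")
cv2.imwrite("pics/c1.png",cv2.resize(a[150:320,125:350],None,fx=3.5,fy=3.5,interpolation=cv2.INTER_CUBIC))
cv2.imwrite("pics/c2.png",cv2.resize(b[155:305,180:330],None,fx=4,fy=4,interpolation=cv2.INTER_CUBIC))
E
```

```text
(no output)
```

View pics/c1.png

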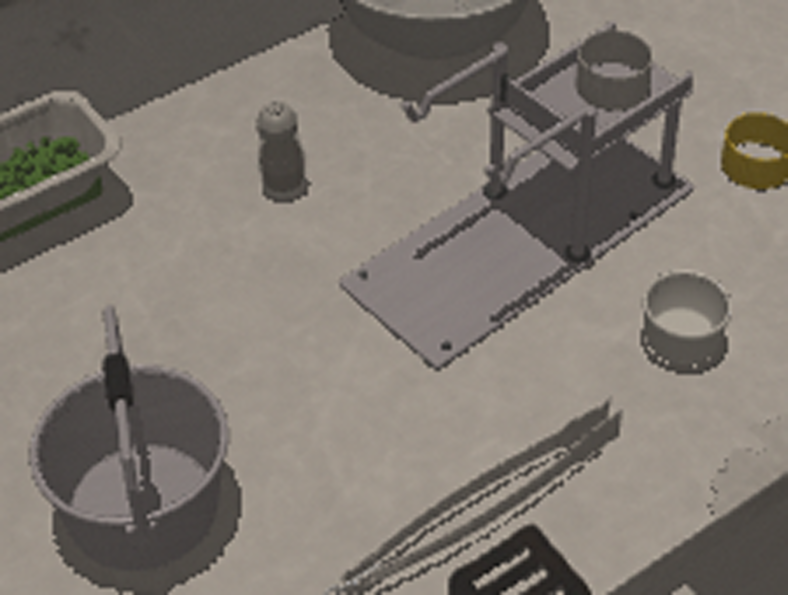

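View pics/c2.png

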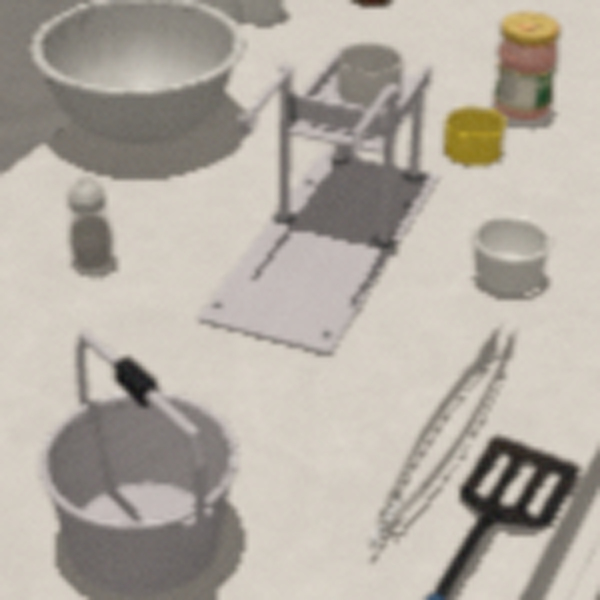

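Crop readings:
- **Scene:** sleeve (117,379), bar far end (110,312). Plate corners are (342,282), (437,366) and (692,185). Prong tips are (410,108) and (495,175). The steel mould on the ledge has its rim centred near (614,55).
- **Side:** sleeve (136,381), bar ends (83,337) and (198,432). Plate corners are (200,320), (333,352) and (438,178). Mould rim is near (370,60).

The yellow ring and the rings on the worktop are excluded.

```bash
cat >> h.py <<'E'
from scipy.optimize import least_squares
def proj(n,X):
    c=r.get_calibration(n); f=192/np.tan(np.radians(c["fovy"]/2)); p=np.asarray(c["R"])@X+c["t"]
    return np.array([c["cx"]+f*p[0]/p[2],c["cy"]+f*p[1]/p[2]])
S=lambda u,v:("scene",np.array([u+.5,v+.5])/3.5-.5+[125,150])
D=lambda u,v:("side",np.array([u+.5,v+.5])/4-.5+[180,155])
def tri(*ob):
    s=least_squares(lambda X:np.concatenate([proj(n,X)-p for n,p in ob]),[.6,0,.1]); return s.x,np.abs(s.fun).max()
def rz(a): return np.array([[np.cos(a),-np.sin(a),0],[np.sin(a),np.cos(a),0],[0,0,1]])
E
python3 - <<'E'
from h import *
for n in("scene","side"):
    c=r.get_calibration(n);print(n,-c["R"].T@c["t"])
g=tri(S(117,379),D(136,381));print("grip",g)
e1=tri(S(110,312),D(83,337));print("barend far",e1)
print("mould rim c",tri(S(614,55),D(370,60)))
print("ramekin",tri(S(687,300),D(511,240)),"salt top",tri(S(277,107),D(86,185)))
for n,a,b in(("tip+",S(410,108),D(245,120)),("tip-",S(495,175),D(357,138))):print(n,tri(a,b))
F=[((63,80,6),S(342,282),D(200,320)),((-63,80,6),S(437,366),D(333,352)),((-63,-230,6),S(692,185),D(438,178)),
((48,13,175),S(410,106),D(245,120)),((-48,13,175),S(495,175),D(357,138))]
def fun(q):
    return np.concatenate([proj(n,rz(q[2])@np.array(P)/1000+[q[0],q[1],0])-p for P,*o in F for n,p in o])
s=least_squares(fun,[.6,0,0]);print(s.x,np.degrees(s.x[2]));print(s.fun.reshape(-1,2).round(1).tolist())
# pail fit: origin x,y,yaw
G=[((0,0,148),S(117,379),D(136,381)),((68,0,150),S(110,312),D(83,337)),((-68,0,150),None,D(198,432)),]
def f2(q): return np.concatenate([proj(o[0],rz(q[2])@np.array(P)/1000+[q[0],q[1],0])-o[1] for P,*os in G for o in os if o])
p=least_squares(f2,[g[0][0],g[0][1],s.x[2]]);print("pail",p.x,np.degrees(p.x[2]),p.fun.reshape(-1,2).round(1).tolist())
E
```

```text
scene [-0.23363457  0.61568792  1.08858872]
side [0.03546464 1.02833143 0.83501421]
grip (array([0.50496331, 0.34577657, 0.14880866]), np.float64(0.35680068236979423))
barend far (array([0.56668566, 0.31877859, 0.14398493]), np.float64(0.11012116228764057))
mould rim c (array([ 0.56405012, -0.15294706,  0.15091406]), np.float64(0.25848030468080196))
ramekin (array([ 0.38990937, -0.09270966,  0.04098133]), np.float64(0.6430995891101645)) salt top (array([0.73677329, 0.07359426, 0.0848865 ]), np.float64(0.5965259388252946))
tip+ (array([0.59245586, 0.03607124, 0.17207784]), np.float64(0.0036032415491433767))
tip- (array([0.48685115, 0.03370125, 0.18214604]), np.float64(0.45294517226619746))
[0.54523589 0.01991745 0.11393252] 6.52785252282691
[[-0.9, 0.6], [-0.2, -0.5], [1.2, 1.3], [0.5, 0.1], [1.3, 0.1], [0.3, -1.2], [-0.5, 0.3], [-0.1, -0.4], [-0.5, -1.5], [-1.4, 0.7]]
pail [ 0.50254852  0.34640803 -0.39052955] -22.375695204290277 [[0.4, 1.3], [0.4, 0.3], [-0.6, -0.9], [-0.2, -1.3], [-0.2, 0.1]]
```

```bash
cat >> h.py <<'E'
from scipy.spatial.transform import Rotation as Ro
def go(p,yaw,p0=None,y0=None):
    o=r.get_obs(); R0=Ro.from_euler("xyz",o["tcp_rot"],degrees=True) if y0 is None else Ro.from_euler("xyz",[180,0,y0],degrees=True)
    p0=o["position"] if p0 is None else np.array(p0)
    R=Ro.from_euler("xyz",[180,0,yaw],degrees=True)
    print("t",(R0.inv().apply(np.array(p)-p0)*1000).round(1),"a",(R0.inv()*R).as_rotvec().round(4))
E
python3 - <<'E'
from h import *
print("lamp?",tri(("scene",np.array([228,12])),("side",np.array([201,45]))))
print("lamp?",tri(("scene",np.array([228,12])),("side",np.array([297,5]))))
go([.50,-.35,.36],60);go([.56,-.06,.38],95)
E
```

```text
lamp? (array([ 0.77062508, -0.04610781,  0.57610652]), np.float64(5.551844033602265))
lamp? (array([0.37301371, 0.20768047, 0.76267311]), np.float64(5.689079696413302))
t [ 361.7 -133.2 -146.5] a [-1.300e-03 -4.000e-04 -7.213e-01]
t [ 511.3 -388.7 -166.1] a [-1.2000e-03 -9.0000e-04 -1.3322e+00]
```

Emit:
play_rows(
  deltas=[
    {"tx": 40, "ty": -10, "tz": -30, "az": -0.1},
    {"tx": 100, "ty": -25, "tz": -60, "az": -0.25},
    {"tx": 160, "ty": -45, "tz": -85, "az": -0.4},
    {"tx": 215, "ty": -75, "tz": -85, "az": -0.55},
    {"tx": 270, "ty": -105, "tz": -85, "az": -0.72},
    {"tx": 320, "ty": -140, "tz": -85, "az": -0.85},
    {"tx": 360, "ty": -185, "tz": -85, "az": -1.0},
    {"tx": 400, "ty": -235, "tz": -85, "az": -1.12},
    {"tx": 430, "ty": -290, "tz": -85, "az": -1.25},
    {"tx": 460, "ty": -340, "tz": -85, "az": -1.33},
    {"tx": 485, "ty": -392, "tz": -85, "az": -1.33},
    {"tx": 485, "ty": -408, "tz": -85, "az": -1.33},
  ],
)

```text
$.deltas[0]: bad value
```

Emit:
play_rows(
  deltas=[
    {"tx": 0},
    {"tx": 0},
    {"tx": 0},
  ],
)

```text
$.deltas[0]: bad value
```

```bash
python3 - <<'E'
from h import *
o=r.get_obs();print(o)
np.save("w1.npy",np.r_[o["position"],o["tcp_rot"]])
im=snap("wrist","pics/w1.png")
go([.49,.345,.30],158)
E
```

```text
{'time_s': 0.1, 'joints': array([70.03826458, 19.06930696, -3.70815003, 83.70235165,  1.2370526 ,
       77.34523741, -5.06947954]), 'dq': array([ 0.01707382, -0.05661102, -0.04825828, -0.16395794,  0.06719549,
       -0.040132  , -0.09345194]), 'joint_efforts': array([ 1.39382078e-03, -6.26741838e+01,  4.92923276e-02, -3.92429388e+01,
        1.63727609e-02,  6.99176540e-03, -1.90534854e-05]), 'position': array([ 0.19992724, -0.5917579 ,  0.21337553]), 'tcp_rot': array([-1.79922981e+02,  2.70817501e-03,  1.86701144e+01]), 'contact_force': array([0.6293622 , 0.24706793, 0.0148823 ]), 'wrist_torque': array([-0.00879753, -0.03271579, -0.0349325 ]), 'grasp_force': 0.0, 'grip_width': 1.0002356145639628}
t [ 574.7 -794.8  -85.6] a [-5.0000e-04 -1.3000e-03 -2.4318e+00]
```

View pics/w1.png

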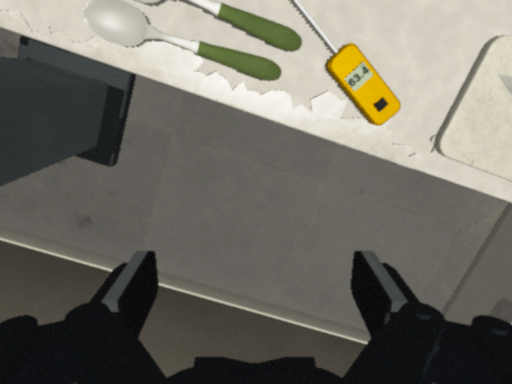

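The move was refused because each row needs all its fields, so the picture only shows the start position. I'll resend full rows.

Emit:
play_rows(
  deltas=[
    {"tx": 40, "ty": -10, "tz": -30, "ax": 0, "ay": 0, "az": -0.1, "gripper": 0},
    {"tx": 100, "ty": -25, "tz": -60, "ax": 0, "ay": 0, "az": -0.25, "gripper": 0},
    {"tx": 160, "ty": -45, "tz": -85, "ax": 0, "ay": 0, "az": -0.4, "gripper": 0},
    {"tx": 215, "ty": -75, "tz": -85, "ax": 0, "ay": 0, "az": -0.55, "gripper": 0},
    {"tx": 270, "ty": -105, "tz": -85, "ax": 0, "ay": 0, "az": -0.72, "gripper": 0},
    {"tx": 320, "ty": -140, "tz": -85, "ax": 0, "ay": 0, "az": -0.85, "gripper": 0},
    {"tx": 360, "ty": -185, "tz": -85, "ax": 0, "ay": 0, "az": -1.0, "gripper": 0},
    {"tx": 400, "ty": -235, "tz": -85, "ax": 0, "ay": 0, "az": -1.12, "gripper": 0},
    {"tx": 430, "ty": -290, "tz": -85, "ax": 0, "ay": 0, "az": -1.25, "gripper": 0},
    {"tx": 460, "ty": -340, "tz": -85, "ax": 0, "ay": 0, "az": -1.33, "gripper": 0},
    {"tx": 485, "ty": -392, "tz": -85, "ax": 0, "ay": 0, "az": -1.33, "gripper": 0},
    {"tx": 485, "ty": -408, "tz": -85, "ax": 0, "ay": 0, "az": -1.33, "gripper": 0},
  ],
)

```text
time_s: 1.65
position: [0.529, -0.0453, 0.2991]
tcp_rot: [180.0, -0.1, 95.3]
contact_force: [-0.2, -1.0, -0.4]
grip_width: 0.997
grasp_force: 0.0
```

Emit:
play_rows(
  deltas=[
    {"tx": 0, "ty": 0, "tz": 0, "ax": 0, "ay": 0, "az": 0, "gripper": 0},
    {"tx": 0, "ty": 0, "tz": 0, "ax": 0, "ay": 0, "az": 0, "gripper": 0},
    {"tx": 0, "ty": 0, "tz": 0, "ax": 0, "ay": 0, "az": 0, "gripper": 0},
  ],
)

```text
time_s: 2.02
position: [0.5289, -0.0522, 0.2989]
tcp_rot: [-180.0, 0.0, 94.7]
contact_force: [0.5, -0.8, -0.6]
grip_width: 0.998
grasp_force: 0.0
```

```bash
python3 - <<'E'
from h import *
o=r.get_obs();print(o["time_s"],o["joints"],o["position"],o["tcp_rot"])
np.save("w1.npy",np.r_[o["position"],o["tcp_rot"]])
im=snap("wrist","pics/w2.png")
go([.49,.345,.30],158)
E
```

```text
2.025 [ 33.0820707    7.99108806 -35.75936204  88.35161901   4.68832278
  85.18172454   1.89772315] [ 0.52894505 -0.05221789  0.29891829] [-1.79983392e+02  1.12017791e-02  9.47062989e+01]
t [398.7  -6.1  -1.1] a [-2.0000e-04  0.0000e+00 -1.1042e+00]
```

View pics/w2.png

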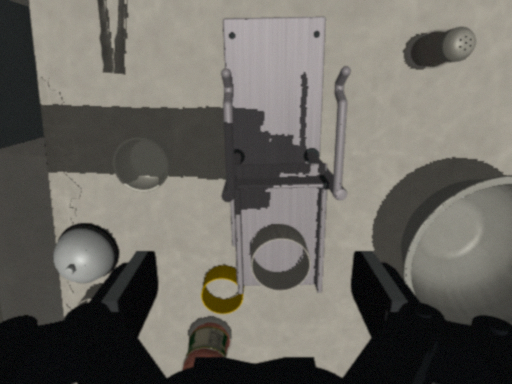

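The wrist view shows prong tips at (227,73) and (346,71), the right post top at (340,194), plate corners at (225,18) and (324,17), and the mould at (280,247) inside its channel before the flap. I'll refit the station with these points.

```bash
cat >> h.py <<'E'
def wproj(w,X):
    c=r.get_calibration("wrist"); f=192/np.tan(np.radians(c["fovy"]/2))
    Xt=Ro.from_euler("xyz",w[3:],degrees=True).inv().apply(np.asarray(X)-w[:3])
    p=(np.linalg.inv(c["mount"])@np.r_[Xt,1])[:3]
    return np.array([c["cx"]+f*p[0]/p[2],c["cy"]+f*p[1]/p[2]])
E
python3 - <<'E'
from h import *
w=np.load("w1.npy")
W=lambda u,v:("w",np.array([u,v]))
F=[((63,80,6),S(342,282),D(200,320),W(324,17)),((-63,80,6),S(437,366),D(333,352),W(225,18)),((-63,-230,6),S(692,185),D(438,178)),
((48,13,175),S(410,106),D(245,120),W(346,71)),((-48,13,175),S(495,175),D(357,138),W(227,73)),((51,-92,173),W(340,194))]
P=lambda n,X: wproj(w,X) if n=="w" else proj(n,X)
def fun(q,sel=None):
    return np.concatenate([P(n,rz(q[2])@np.array(Q)/1000+[q[0],q[1],0])-p for Q,*o in F for n,p in o if sel is None or n==sel])
for sel in(None,"w"):
    s=least_squares(fun,[.6,0,0],kwargs=dict(sel=sel));print(sel,s.x,np.degrees(s.x[2]),s.fun.reshape(-1,2).round(1).tolist())
m=least_squares(lambda q:wproj(w,[q[0],q[1],.151])-[280,247],[.56,-.15]).x
print("mould",m,rz(-s.x[2])@np.r_[m-s.x[:2],0])
E
```

```text
None [0.54845628 0.02042106 0.09808121] 5.619639164428217 [[-1.7, -0.4], [-1.3, -1.0], [1.7, -0.9], [-0.2, 0.6], [-0.9, -0.0], [-3.0, -0.0], [1.1, 0.4], [0.3, -1.1], [-1.1, -0.4], [-0.9, -0.7], [-0.3, 0.4], [-1.6, -2.0], [-2.5, 0.7], [-1.6, 0.5], [0.6, 1.0]]
w [0.54889471 0.02065604 0.09332105] 5.346902489690856 [[2.4, -0.8], [-2.3, -0.5], [0.3, 0.4], [-1.0, -0.1], [0.6, 1.0]]
mould [ 0.5622042  -0.13379675] [-0.00114121 -0.15502099  0.        ]
```

Emit:
play_rows(
  deltas=[
    {"tx": 45, "ty": 0, "tz": 0, "ax": 0, "ay": 0, "az": -0.12, "gripper": 0},
    {"tx": 95, "ty": 0, "tz": 0, "ax": 0, "ay": 0, "az": -0.27, "gripper": 0},
    {"tx": 145, "ty": 0, "tz": 0, "ax": 0, "ay": 0, "az": -0.42, "gripper": 0},
    {"tx": 195, "ty": 0, "tz": 0, "ax": 0, "ay": 0, "az": -0.57, "gripper": 0},
    {"tx": 245, "ty": 0, "tz": 0, "ax": 0, "ay": 0, "az": -0.72, "gripper": 0},
    {"tx": 295, "ty": -3, "tz": 0, "ax": 0, "ay": 0, "az": -0.87, "gripper": 0},
    {"tx": 345, "ty": -5, "tz": 0, "ax": 0, "ay": 0, "az": -1.02, "gripper": 0},
    {"tx": 399, "ty": -6, "tz": 0, "ax": 0, "ay": 0, "az": -1.1, "gripper": 0},
    {"tx": 399, "ty": -6, "tz": 0, "ax": 0, "ay": 0, "az": -1.1, "gripper": 0},
    {"tx": 399, "ty": -6, "tz": 0, "ax": 0, "ay": 0, "az": -1.1, "gripper": 0},
    {"tx": 399, "ty": -6, "tz": 0, "ax": 0, "ay": 0, "az": -1.1, "gripper": 0},
  ],
)

```text
time_s: 3.45
position: [0.4902, 0.345, 0.2991]
tcp_rot: [-180.0, 0.0, 157.7]
contact_force: [0.2, 0.2, 0.2]
grip_width: 1.005
grasp_force: 0.0
```

```bash
python3 - <<'E'
from h import *
o=r.get_obs();print(o["time_s"],o["joints"],o["position"],o["tcp_rot"])
np.save("w2.npy",np.r_[o["position"],o["tcp_rot"]])
im=snap("wrist","pics/w3.png")
E
```

```text
3.45 [  1.17932694  22.17690908 -54.75541912  77.62287023  18.00662993
  89.19876282  15.97653358] [0.49017855 0.34503658 0.2990587 ] [-1.79970485e+02  4.28798997e-02  1.57718033e+02]
```

View pics/w3.png

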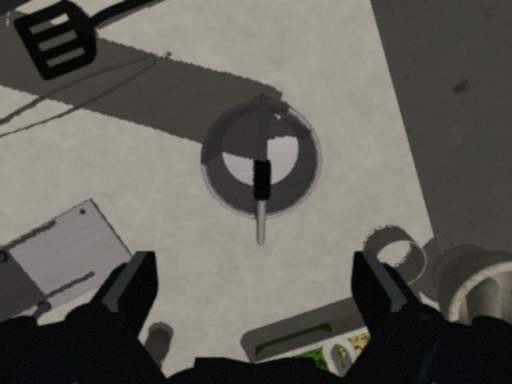

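The wrist view shows the pail with its sleeve at (262,180) and bar ends at (261,243) and (263,97). Now I'll compute the grasp.

```bash
python3 - <<'E'
from h import *
w=np.load("w2.npy")
W=lambda u,v:("w",np.array([u,v]))
P=lambda n,X: wproj(w,X) if n=="w" else proj(n,X)
def tr(*ob):
    s=least_squares(lambda X:np.concatenate([P(n,X)-p for n,p in ob]),[.5,.3,.1]);return s.x.round(4),s.fun.round(1)
g=tr(S(117,379),D(136,381),W(262,180));print("grip",g)
for z in(.148,):
    q=[least_squares(lambda q:wproj(w,[q[0],q[1],z])-u,[.5,.34]).x for u in([262,180],[261,243],[263,97])]
    d=q[1]-q[2];print(q,np.linalg.norm(d),np.degrees(np.arctan2(d[1],d[0])),(q[1]+q[2])/2)
E
```

```text
grip (array([0.5052, 0.3464, 0.1492]), array([-0.2,  0.3, -0.5, -0.3, -0.2, -0.1]))
[array([0.50562494, 0.34644322]), array([0.56776798, 0.32035598]), array([0.43421755, 0.37611196])] 0.14472196563739248 -22.66005560437532 [0.50099276 0.34823397]
```

Emit:
play_rows(
  deltas=[
    {"tx": -13, "ty": 7, "tz": 20, "ax": 0, "ay": 0, "az": 0, "gripper": 0},
    {"tx": -13, "ty": 7, "tz": 60, "ax": 0, "ay": 0, "az": 0, "gripper": 0},
    {"tx": -13, "ty": 7, "tz": 100, "ax": 0, "ay": 0, "az": 0, "gripper": 0},
    {"tx": -13, "ty": 7, "tz": 130, "ax": 0, "ay": 0, "az": 0, "gripper": 0},
    {"tx": -13, "ty": 7, "tz": 147, "ax": 0, "ay": 0, "az": 0, "gripper": 0},
    {"tx": -13, "ty": 7, "tz": 147, "ax": 0, "ay": 0, "az": 0, "gripper": 0},
    {"tx": -13, "ty": 7, "tz": 147, "ax": 0, "ay": 0, "az": 0, "gripper": 0},
    {"tx": -13, "ty": 7, "tz": 147, "ax": 0, "ay": 0, "az": 0, "gripper": 1},
    {"tx": -13, "ty": 7, "tz": 147, "ax": 0, "ay": 0, "az": 0, "gripper": 1},
    {"tx": -13, "ty": 7, "tz": 147, "ax": 0, "ay": 0, "az": 0, "gripper": 1},
    {"tx": -13, "ty": 7, "tz": 147, "ax": 0, "ay": 0, "az": 0, "gripper": 1},
    {"tx": -13, "ty": 7, "tz": 147, "ax": 0, "ay": 0, "az": 0, "gripper": 1},
  ],
  grip_force=80,
)

```text
time_s: 5.0
position: [0.5038, 0.3483, 0.1521]
tcp_rot: [-180.0, 0.0, 157.9]
contact_force: [0.2, 0.1, 0.4]
grip_width: -0.002
grasp_force: 0.0
```

Emit:
play_rows(
  deltas=[
    {"tx": 0, "ty": 0, "tz": 0, "ax": 0, "ay": 0, "az": 0, "gripper": 1},
    {"tx": 0, "ty": 0, "tz": 0, "ax": 0, "ay": 0, "az": 0, "gripper": 1},
    {"tx": 0, "ty": 0, "tz": 0, "ax": 0, "ay": 0, "az": 0, "gripper": 1},
    {"tx": 0, "ty": 0, "tz": 0, "ax": 0, "ay": 0, "az": 0, "gripper": 1},
  ],
)

```text
time_s: 5.5
position: [0.5038, 0.3483, 0.1521]
tcp_rot: [-180.0, 0.0, 157.9]
contact_force: [0.1, -0.5, -0.5]
grip_width: -0.001
grasp_force: 0.0
```

The fingers shut on nothing, so I'll look.

```bash
python3 - <<'E'
from h import *
a=snap("scene","pics/s1.png")[:,:,::-1];b=snap("side","pics/d1.png")[:,:,::-1];w=snap("wrist","pics/w4.png")[:,:,::-1]
A=cv2.resize(a[185:325,90:240],(400,373));B=cv2.resize(b[205:325,160:280],(400,400))[:373]
C=cv2.resize(w,(300,225))
out=np.zeros((600,800,3),np.uint8);out[:373,:400]=A;out[:373,400:]=B;out[373:598,:300]=C
cv2.imwrite("pics/m1.png",out)
print(r.get_obs()["position"])
for z in(.148,.1521-.019): print(z,proj("scene",np.array([.5038,.3483,z])),proj("side",np.array([.5038,.3483,z])))
E
```

```text
[0.50379465 0.34826706 0.1520632 ]
0.148 [157.55305609 259.29322349] [213.22456211 250.41922144]
0.13310000000000002 [158.32632624 263.16822528] [213.42753323 254.62116955]
```

View pics/m1.png

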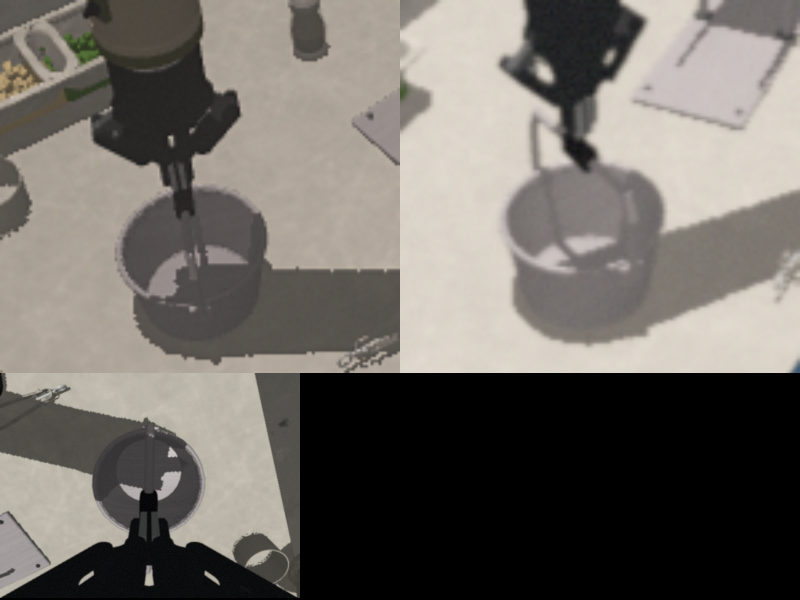

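Emit:
play_rows(
  deltas=[
    {"tx": 0, "ty": 0, "tz": -10, "ax": 0, "ay": 0, "az": 0, "gripper": 1},
    {"tx": 0, "ty": 0, "tz": -20, "ax": 0, "ay": 0, "az": 0, "gripper": 1},
    {"tx": 0, "ty": 0, "tz": -20, "ax": 0, "ay": 0, "az": 0, "gripper": 1},
    {"tx": 0, "ty": 0, "tz": -20, "ax": 0, "ay": 0, "az": 0, "gripper": 1},
  ],
)

```text
time_s: 6.15
position: [0.5038, 0.3482, 0.1721]
tcp_rot: [-180.0, 0.0, 157.9]
contact_force: [0.4, -0.1, -0.5]
grip_width: -0.002
grasp_force: 0.0
```

```bash
python3 - <<'E'
from h import *
a0=cv2.imread("pics/d1.png").astype(int)
b=snap("side","pics/d2.png")[:,:,::-1].astype(int)
d=np.abs(b-a0).sum(2)>40
for y in range(235,300,5): print(y,np.where(d[y,170:260])[0]+170)
o=r.get_obs();print({k:o[k] for k in("position","contact_force","wrist_torque","grip_width","grasp_force","joint_efforts")})
w=np.r_[o["position"],o["tcp_rot"]]
R=Ro.from_euler("xyz",w[3:],degrees=True)
for z in(0.003,.022): print(z,wproj(w,w[:3]+R.apply([0,0,z])))
E
```

```text
235 [202 203 204 205 206 207 208 212 213 214 218 219]
240 [207 208 209 210 211 212 213 214 215 216 217 218 219]
245 [209 210 212 214 215 216]
250 []
255 [229]
260 []
265 []
270 [252 253 254 257]
275 []
280 []
285 [222 223 224]
290 []
295 [254 255]
{'position': array([0.50374373, 0.34812995, 0.17189291]), 'contact_force': array([-0.20309788,  0.14127432, -0.05182328]), 'wrist_torque': array([-0.0122374 ,  0.01326265,  0.00688184]), 'grip_width': -0.00010759833715144573, 'grasp_force': 0.0, 'joint_efforts': array([-3.88995919e-02, -5.80203509e+01, -1.41667405e+01, -3.63811862e+01,
        1.08697725e-02,  2.25557145e-03,  1.32489567e-03])}
0.003 [254.88112181 234.26030291]
0.022 [254.80042228 220.0981592 ]
```

```bash
python3 - <<'E'
from h import *
snap("wrist","pics/w5.png")
out=np.zeros((600,800,3),np.uint8)
def put(f,x0,y0,wd,ht,X,Y):
    out[Y:Y+300,X:X+400]=cv2.resize(cv2.imread(f)[y0:y0+ht,x0:x0+wd],(400,300),interpolation=cv2.INTER_CUBIC)
put("pics/d1.png",184,225,64,48,0,0);put("pics/d2.png",184,225,64,48,400,0)
put("pics/w4.png",174,165,160,120,0,300);put("pics/w5.png",174,165,160,120,400,300)
cv2.imwrite("pics/m2.png",np.clip(out.astype(float)*1.8,0,255))
E
```

```text
[ WARN:0@1.609] global loadsave.cpp:1063 imwrite_ Unsupported depth image for selected encoder is fallbacked to CV_8U.
```

View pics/m2.png

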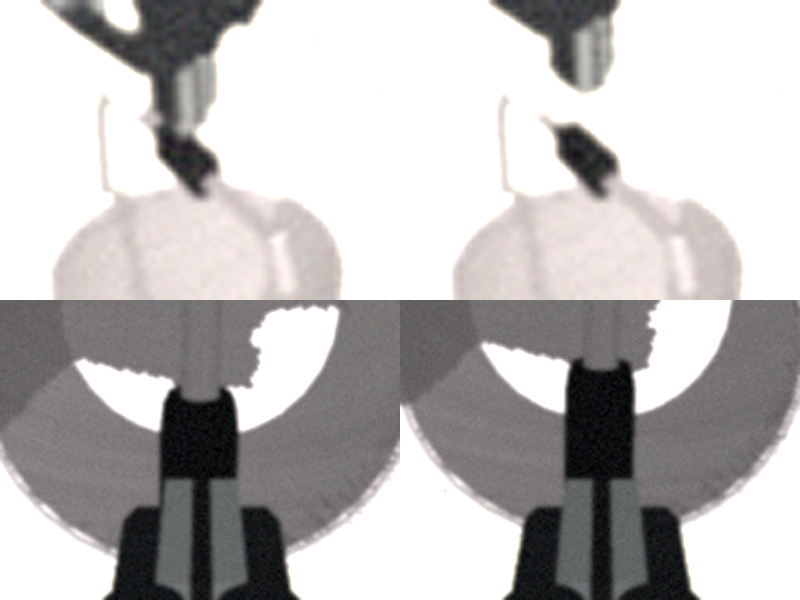

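The fingertips end above the sleeve, at side (213.9,239.1) with the TCP reported at z=0.172. That is well above where the text puts them, so I'll measure the true tip height.

```bash
python3 - <<'E'
from h import *
o=r.get_obs();w=np.r_[o["position"],o["tcp_rot"]];R=Ro.from_euler("xyz",w[3:],degrees=True)
for z in(-.03,-.02,-.01,0,.01,.022): print(z,[wproj(w,w[:3]+R.apply([x,0,z])).round(1).tolist() for x in(-.011,.011)],proj("side",w[:3]-[0,0,z]).round(1),proj("scene",w[:3]-[0,0,z]).round(1))
a=cv2.imread("pics/s1.png").astype(int);b=snap("scene","pics/s2.png")[:,:,::-1].astype(int)
print("scene gray row profile now (cols 150-166):")
for y in range(236,272,2): print(y,b[y,150:167].sum(1)//3)
E
```

```text
-0.03 [[255.1, 288.6], [255.1, 244.6]] [212.5 234.7] [154.7 244.7]
-0.02 [[255.0, 276.3], [255.0, 234.4]] [212.7 237.7] [155.3 247.5]
-0.01 [[254.9, 265.3], [255.0, 225.4]] [212.8 240.6] [155.8 250.2]
0 [[254.9, 255.4], [254.9, 217.4]] [213.  243.5] [156.4 253. ]
0.01 [[254.8, 246.6], [254.9, 210.2]] [213.1 246.4] [156.9 255.6]
0.022 [[254.8, 237.1], [254.8, 202.5]] [213.3 249.9] [157.5 258.8]
scene gray row profile now (cols 150-166):
236 [39 38 39 38 37 40 40 39 39 39 39 33 32 32 29 31 29]
238 [ 38  40  38  37  39  38  41  39  42  38  58 164 169 167 166 165 170]
240 [ 38  40  36  53  37  64  65  46  37  36  33 165 162 160 160 160 162]
242 [ 37  40  75  79  44  51  77  77  39  38  33 133 164 161 161 165 163]
244 [ 37  36  59  77  56  35  76  77  56  41  36  93 165 165 163 162 161]
246 [ 39  37  45  76  76  38  53  78  66  39  32  55 162 161 159 158 158]
248 [ 67  32  32  73  76  55  45  76  75  88 160 159 158 157 159 159 161]
250 [167 162 161 119  74  62  35  68  63  58 140 161 158 158 156 158 157]
252 [164 162 160 163 131  52  32  37  36  36  40 131 162 161 160 160 160]
254 [163 162 162 165  97  37  35  36  38  37  33  68 154 151 171 164 152]
256 [160 163 148 169 124  44  36  37  38  38  36  38  89 109  85  83 101]
258 [150 120 107 131  89  37  35  38  38  39  37  34  76  82  80  80  81]
260 [73 71 76 78 81 46 37 37 39 38 40 33 53 77 84 84 83]
262 [74 80 82 82 83 57 38 38 39 41 40 36 52 76 86 84 84]
264 [81 81 81 81 83 83 41 36 51 74 64 34 33 77 83 83 84]
266 [81 79 81 80 82 83 53 39 76 78 76 63 75 78 76 83 84]
268 [79 81 80 82 82 82 84 83 75 76 74 78 79 78 76 85 84]
270 [81 82 81 81 81 83 82 83 76 76 76 73 76 77 77 77 83]
```

Scene, side and wrist views agree that the real tips stand about 15 mm behind the reported TCP, not 22 mm ahead of it. The grasp point is therefore at tool z of about -34 mm, so I'll go 57 mm lower.

Emit:
play_rows(
  deltas=[
    {"tx": 0, "ty": 0, "tz": 0, "ax": 0, "ay": 0, "az": 0, "gripper": 0},
    {"tx": 0, "ty": 0, "tz": 0, "ax": 0, "ay": 0, "az": 0, "gripper": 0},
    {"tx": 0, "ty": 0, "tz": 0, "ax": 0, "ay": 0, "az": 0, "gripper": 0},
    {"tx": 0, "ty": 0, "tz": 0, "ax": 0, "ay": 0, "az": 0, "gripper": 0},
    {"tx": -2, "ty": 0, "tz": 15, "ax": 0, "ay": 0, "az": 0, "gripper": 0},
    {"tx": -2, "ty": 0, "tz": 30, "ax": 0, "ay": 0, "az": 0, "gripper": 0},
    {"tx": -2, "ty": 0, "tz": 45, "ax": 0, "ay": 0, "az": 0, "gripper": 0},
    {"tx": -2, "ty": 0, "tz": 57, "ax": 0, "ay": 0, "az": 0, "gripper": 0},
    {"tx": -2, "ty": 0, "tz": 57, "ax": 0, "ay": 0, "az": 0, "gripper": 0},
    {"tx": -2, "ty": 0, "tz": 57, "ax": 0, "ay": 0, "az": 0, "gripper": 1},
    {"tx": -2, "ty": 0, "tz": 57, "ax": 0, "ay": 0, "az": 0, "gripper": 1},
    {"tx": -2, "ty": 0, "tz": 57, "ax": 0, "ay": 0, "az": 0, "gripper": 1},
  ],
  grip_force=80,
)

```text
time_s: 7.8
position: [0.5058, 0.3477, 0.1155]
tcp_rot: [180.0, 0.0, 157.9]
contact_force: [0.5, -0.2, -0.2]
grip_width: 0.374
grasp_force: 0.0
```

Emit:
play_rows(
  deltas=[
    {"tx": 0, "ty": 0, "tz": 0, "ax": 0, "ay": 0, "az": 0, "gripper": 1},
    {"tx": 0, "ty": 0, "tz": 0, "ax": 0, "ay": 0, "az": 0, "gripper": 1},
    {"tx": 0, "ty": 0, "tz": 0, "ax": 0, "ay": 0, "az": 0, "gripper": 1},
  ],
)

```text
time_s: 8.18
position: [0.5061, 0.3473, 0.1154]
tcp_rot: [180.0, 0.0, 157.9]
contact_force: [1.7, -2.3, 4.8]
grip_width: 0.173
grasp_force: 79.0
```

```bash
python3 - <<'E'
from h import *
go([.537,.140,.172],185.5)
E
```

```text
t [-106.8 -180.4  -56.6] a [-1.000e-04  8.000e-04 -4.822e-01]
```

Emit:
play_rows(
  deltas=[
    {"tx": 0, "ty": 0, "tz": -15, "ax": 0, "ay": 0, "az": 0, "gripper": 1},
    {"tx": 0, "ty": 0, "tz": -35, "ax": 0, "ay": 0, "az": 0, "gripper": 1},
    {"tx": 0, "ty": 0, "tz": -57, "ax": 0, "ay": 0, "az": 0, "gripper": 1},
    {"tx": -10, "ty": -17, "tz": -57, "ax": 0, "ay": 0, "az": -0.05, "gripper": 1},
    {"tx": -27, "ty": -45, "tz": -57, "ax": 0, "ay": 0, "az": -0.12, "gripper": 1},
    {"tx": -45, "ty": -76, "tz": -57, "ax": 0, "ay": 0, "az": -0.2, "gripper": 1},
    {"tx": -63, "ty": -106, "tz": -57, "ax": 0, "ay": 0, "az": -0.28, "gripper": 1},
    {"tx": -81, "ty": -136, "tz": -57, "ax": 0, "ay": 0, "az": -0.37, "gripper": 1},
    {"tx": -97, "ty": -163, "tz": -57, "ax": 0, "ay": 0, "az": -0.45, "gripper": 1},
    {"tx": -107, "ty": -180, "tz": -57, "ax": 0, "ay": 0, "az": -0.482, "gripper": 1},
    {"tx": -107, "ty": -180, "tz": -57, "ax": 0, "ay": 0, "az": -0.482, "gripper": 1},
    {"tx": -107, "ty": -180, "tz": -57, "ax": 0, "ay": 0, "az": -0.482, "gripper": 1},
  ],
)

```text
time_s: 9.68
position: [0.5369, 0.1416, 0.1728]
tcp_rot: [180.0, 0.0, -174.5]
contact_force: [-0.1, -0.3, -5.0]
grip_width: 0.169
grasp_force: 78.4
```

```bash
python3 - <<'E'
from h import *
o=r.get_obs();print({k:o[k] for k in("time_s","joints","position","tcp_rot","contact_force","grasp_force","grip_width")})
w=np.r_[o["position"],o["tcp_rot"]]; np.save("w3.npy",w)
a=snap("scene","pics/s3.png")[:,:,::-1];b=snap("side","pics/d3.png")[:,:,::-1];c=snap("wrist","pics/w6.png")[:,:,::-1]
out=np.zeros((600,800,3),np.uint8)
# wrist crop upper-left, scene, side
f=lambda im,x,y,w,h,W,H:np.clip(cv2.resize(im[y:y+h,x:x+w],(W,H),interpolation=cv2.INTER_CUBIC).astype(float)*1.6,0,255)
out[:300,:400]=f(a,200,150,120,90,400,300);out[:300,400:]=f(b,190,155,120,90,400,300);out[300:,:400]=f(c,0,0,512,384,400,300)
cv2.imwrite("pics/m3.png",out)
E
```

```text
{'time_s': 9.675, 'joints': array([ 28.4146364 ,  21.17074217, -58.08958939,  95.40468585,
        18.60622902,  73.81929355,  62.34441605]), 'position': array([0.53687364, 0.14158526, 0.17283328]), 'tcp_rot': array([ 1.79974339e+02,  3.93062590e-02, -1.74459163e+02]), 'contact_force': array([-0.12296438, -0.29574603, -4.95320883]), 'grasp_force': 78.37929725646973, 'grip_width': 0.16892996299836743}
```

View pics/m3.png

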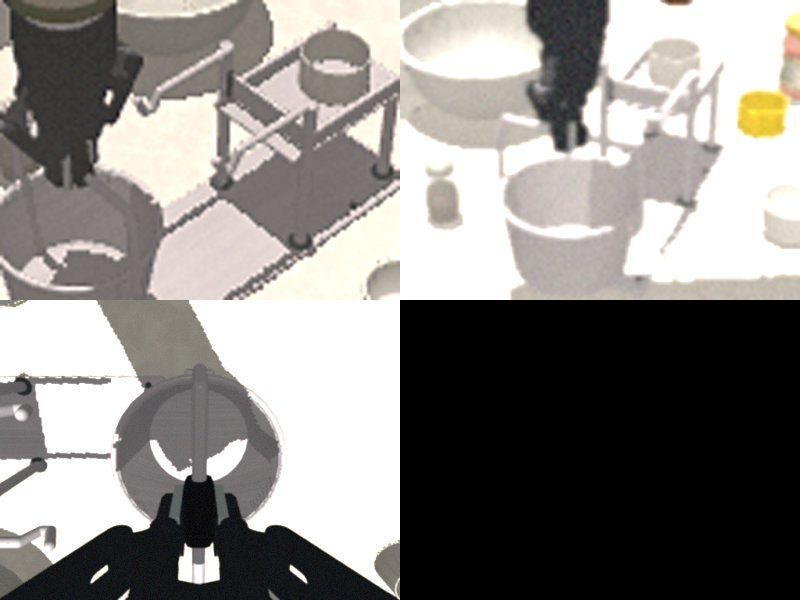

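The composite shows the pail held with its bar upright and level. In the wrist view the prong tips are at about (31,142) and (60,302). I'll check the station pose against these.

```bash
python3 - <<'E'
from h import *
w=np.load("w3.npy");w1=np.load("w1.npy")
for ww,a,b in((w,(31,142),(60,302)),(w1,(227,73),(346,71))):
    q=[least_squares(lambda q:wproj(ww,[q[0],q[1],.174])-u,[.5,.03]).x for u in(a,b)]
    d=q[1]-q[0];y=np.arctan2(d[1],d[0]);m=(q[0]+q[1])/2;print(q,np.linalg.norm(d),np.degrees(y),"origin",m-13e-3*np.array([-np.sin(y),np.cos(y)]))
# bar check in the wrist picture: bar center line at z bar
zb=w[2]+.0325
q=[least_squares(lambda q:wproj(w,[q[0],q[1],zb])-u,[.5,.14]).x for u in((256,88),(256,220))];d=q[0]-q[1];print("bar",q,np.degrees(np.arctan2(d[1],d[0])))
O=np.array([.5487,.0205]);y=np.radians(5.5)
for yy in(.05,0): print(yy,O+yy*np.array([-np.sin(y),np.cos(y)]));go(np.r_[O+yy*np.array([-np.sin(y),np.cos(y)]),.172],185.5)
E
```

```text
[array([0.49690284, 0.03075059]), array([0.58634595, 0.03720176])] 0.08967546094978666 4.1253693185762375 origin [0.5425596  0.02100986]
[array([0.49992174, 0.02935633]), array([0.59473281, 0.03862766])] 0.09526329625278068 5.58505140161773 origin [0.54859248 0.02105371]
bar [array([0.46149124, 0.13441431]), array([0.51321726, 0.13949343])] -174.39194237761166
0.05 [0.54390771 0.07026981]
t [ -0.1 -71.8   0.4] a [0.0003 0.0003 0.0017]
0 [0.5487 0.0205]
t [  -0.  -121.8    0.4] a [0.0003 0.0003 0.0017]
```

Emit:
play_rows(
  deltas=[
    {"tx": 0, "ty": -15, "tz": 0, "ax": 0, "ay": 0, "az": 0, "gripper": 1},
    {"tx": 0, "ty": -35, "tz": 0, "ax": 0, "ay": 0, "az": 0, "gripper": 1},
    {"tx": 0, "ty": -55, "tz": 0, "ax": 0, "ay": 0, "az": 0, "gripper": 1},
    {"tx": 0, "ty": -75, "tz": 0, "ax": 0, "ay": 0, "az": 0, "gripper": 1},
    {"tx": 0, "ty": -95, "tz": 0, "ax": 0, "ay": 0, "az": 0, "gripper": 1},
    {"tx": 0, "ty": -110, "tz": 0, "ax": 0, "ay": 0, "az": 0, "gripper": 1},
    {"tx": 0, "ty": -121, "tz": 0, "ax": 0, "ay": 0, "az": 0, "gripper": 1},
    {"tx": 0, "ty": -121, "tz": 0, "ax": 0, "ay": 0, "az": 0, "gripper": 1},
    {"tx": 0, "ty": -121, "tz": 0, "ax": 0, "ay": 0, "az": 0, "gripper": 1},
  ],
)

```text
time_s: 10.95
position: [0.5486, 0.0209, 0.1722]
tcp_rot: [180.0, 0.0, -174.4]
contact_force: [-0.9, 0.1, -4.9]
grip_width: 0.171
grasp_force: 78.4
```

Emit:
play_rows(
  deltas=[
    {"tx": 0, "ty": 0, "tz": 10, "ax": 0, "ay": 0, "az": 0, "gripper": 1},
    {"tx": 0, "ty": 0, "tz": 18, "ax": 0, "ay": 0, "az": 0, "gripper": 1},
    {"tx": 0, "ty": 0, "tz": 25, "ax": 0, "ay": 0, "az": 0, "gripper": 1},
    {"tx": 0, "ty": 0, "tz": 30, "ax": 0, "ay": 0, "az": 0, "gripper": 1},
    {"tx": 0, "ty": 0, "tz": 34, "ax": 0, "ay": 0, "az": 0, "gripper": 1},
    {"tx": 0, "ty": 0, "tz": 34, "ax": 0, "ay": 0, "az": 0, "gripper": 1},
    {"tx": 0, "ty": 0, "tz": 34, "ax": 0, "ay": 0, "az": 0, "gripper": 1},
  ],
)

```text
time_s: 11.82
position: [0.5488, 0.02, 0.1383]
tcp_rot: [-180.0, 0.0, -174.5]
contact_force: [-0.2, -0.1, -4.5]
grip_width: 0.173
grasp_force: 78.3
```

No contact yet. I'll lower the rest in small steps.

Emit:
play_rows(
  deltas=[
    {"tx": 0, "ty": 0, "tz": 2, "ax": 0, "ay": 0, "az": 0, "gripper": 1},
    {"tx": 0, "ty": 0, "tz": 4, "ax": 0, "ay": 0, "az": 0, "gripper": 1},
    {"tx": 0, "ty": 0, "tz": 4, "ax": 0, "ay": 0, "az": 0, "gripper": 1},
    {"tx": 0, "ty": 0, "tz": 4, "ax": 0, "ay": 0, "az": 0, "gripper": 1},
  ],
)

```text
time_s: 12.32
position: [0.5487, 0.0202, 0.1341]
tcp_rot: [180.0, 0.0, -174.5]
contact_force: [-0.3, 1.5, -5.1]
grip_width: 0.171
grasp_force: 78.5
```

Emit:
play_rows(
  deltas=[
    {"tx": 0, "ty": 0, "tz": 2, "ax": 0, "ay": 0, "az": 0, "gripper": 1},
    {"tx": 0, "ty": 0, "tz": 3, "ax": 0, "ay": 0, "az": 0, "gripper": 1},
    {"tx": 0, "ty": 0, "tz": 3, "ax": 0, "ay": 0, "az": 0, "gripper": 1},
    {"tx": 0, "ty": 0, "tz": 3, "ax": 0, "ay": 0, "az": 0, "gripper": 1},
  ],
)

```text
time_s: 12.82
position: [0.5492, 0.0209, 0.1316]
tcp_rot: [180.0, 0.1, -174.4]
contact_force: [1.1, 5.6, 1.9]
grip_width: 0.17
grasp_force: 79.3
```

Contact is pushing towards +y, so I'll shift 2 mm that way and ease down.

Emit:
play_rows(
  deltas=[
    {"tx": 0, "ty": 2, "tz": 0, "ax": 0, "ay": 0, "az": 0, "gripper": 1},
    {"tx": 0, "ty": 2, "tz": 0, "ax": 0, "ay": 0, "az": 0, "gripper": 1},
    {"tx": 0, "ty": 2, "tz": 0, "ax": 0, "ay": 0, "az": 0, "gripper": 1},
  ],
)

```text
time_s: 13.2
position: [0.549, 0.0212, 0.1312]
tcp_rot: [-179.9, 0.0, -174.5]
contact_force: [3.4, -1.7, 1.0]
grip_width: 0.172
grasp_force: 79.3
```

Emit:
play_rows(
  deltas=[
    {"tx": 0, "ty": 0, "tz": 1, "ax": 0, "ay": 0, "az": 0, "gripper": 1},
    {"tx": 0, "ty": 0, "tz": 2, "ax": 0, "ay": 0, "az": 0, "gripper": 1},
    {"tx": 0, "ty": 0, "tz": 2, "ax": 0, "ay": 0, "az": 0, "gripper": 1},
  ],
)

```text
time_s: 13.58
position: [0.5492, 0.0213, 0.1306]
tcp_rot: [-179.9, 0.1, -174.5]
contact_force: [-1.3, -3.8, 16.2]
grip_width: 0.171
grasp_force: 81.7
```

Seated: bar height is about 0.163 and the hook carries the load. I'll relax the press, release and rise straight up.

Emit:
play_rows(
  deltas=[
    {"tx": 0, "ty": 0, "tz": -2, "ax": 0, "ay": 0, "az": 0, "gripper": 1},
    {"tx": 0, "ty": 0, "tz": -2, "ax": 0, "ay": 0, "az": 0, "gripper": 1},
    {"tx": 0, "ty": 0, "tz": -2, "ax": 0, "ay": 0, "az": 0, "gripper": 0.5},
    {"tx": 0, "ty": 0, "tz": -2, "ax": 0, "ay": 0, "az": 0, "gripper": 0.5},
    {"tx": 0, "ty": 0, "tz": -2, "ax": 0, "ay": 0, "az": 0, "gripper": 0.5},
    {"tx": 0, "ty": 0, "tz": -2, "ax": 0, "ay": 0, "az": 0, "gripper": 0.5},
    {"tx": 0, "ty": 0, "tz": -10, "ax": 0, "ay": 0, "az": 0, "gripper": 0.5},
    {"tx": 0, "ty": 0, "tz": -25, "ax": 0, "ay": 0, "az": 0, "gripper": 0.5},
    {"tx": 0, "ty": 0, "tz": -45, "ax": 0, "ay": 0, "az": 0, "gripper": 0.5},
    {"tx": 0, "ty": 0, "tz": -75, "ax": 0, "ay": 0, "az": 0, "gripper": 0.5},
    {"tx": 0, "ty": 0, "tz": -105, "ax": 0, "ay": 0, "az": 0, "gripper": 0.5},
    {"tx": 0, "ty": 0, "tz": -125, "ax": 0, "ay": 0, "az": 0, "gripper": 1},
  ],
)

```text
time_s: 15.08
position: [0.5489, 0.0224, 0.2571]
tcp_rot: [-180.0, 0.1, -174.5]
contact_force: [0.5, -0.3, -0.6]
grip_width: 0.297
grasp_force: 0.0
```

```bash
python3 - <<'E'
from h import *
o=r.get_obs();print(o["time_s"],o["position"],o["joints"],o["contact_force"])
np.save("w4.npy",np.r_[o["position"],o["tcp_rot"]])
c=snap("wrist","pics/w7.png");a=snap("scene","pics/s4.png");b=snap("side","pics/d4.png")
# black sleeve blob near expected place in scene/side/wrist
G=np.array([.5487,.021,.163]);w=np.load("w4.npy")
for n,im,p in(("scene",a,proj("scene",G)),("side",b,proj("side",G)),("wrist",c,wproj(w,G))):
    g=im.max(2); x,y=int(round(p[0])),int(round(p[1])); k=28 if n=="wrist" else 9
    sub=(g[y-k:y+k+1,x-k:x+k+1]<50).astype(np.uint8); N,l,s,ce=cv2.connectedComponentsWithStats(sub)
    print(n,p.round(1),[(s[i].tolist(),(ce[i]+[x-k,y-k]).round(1)) for i in range(1,N) if s[i,4]>8])
E
```

```text
15.075 [0.5489468  0.0223688  0.25710622] [ 41.54146238  15.98027821 -57.82551559  89.35941679  13.66590767
  82.05502742  78.37618262] [ 0.48951171 -0.28809646 -0.57309153]
scene [255.6 189.5] [([4, 4, 12, 12, 85], array([256. , 189.2]))]
side [254.3 188.2] [([6, 6, 9, 6, 44], array([254.9, 187.5]))]
wrist [253.1 183.4] [([17, 2, 22, 51, 978], array([252.7, 183.1]))]
```

All three views put the sleeve within 1 px of the hook seat, so the pail hangs. Next I'll go behind the mould with closed fingers.

```bash
python3 - <<'E'
from h import *
print("jar top",tri(S((371-125)*3.5,(160-150)*3.5),D(530,20)))
O=np.array([.5490,.021]);y=np.radians(5.5)
for yy in(-.25,):
    P=O+yy*np.array([-np.sin(y),np.cos(y)]);print(yy,P);go(np.r_[P,.24],185.5)
E
```

```text
jar top (array([ 0.48228881, -0.37074542,  0.12026854]), np.float64(0.555583608095418))
-0.25 [ 0.57296144 -0.22784905]
t [   0.3 -251.3   15.9] a [-0.0006  0.0026  0.0002]
```

Emit:
play_rows(
  deltas=[
    {"tx": 0, "ty": -20, "tz": 0, "ax": 0, "ay": 0, "az": 0, "gripper": 1},
    {"tx": 0, "ty": -55, "tz": 0, "ax": 0, "ay": 0, "az": 0, "gripper": 1},
    {"tx": 0, "ty": -95, "tz": 0, "ax": 0, "ay": 0, "az": 0, "gripper": 1},
    {"tx": 0, "ty": -135, "tz": 0, "ax": 0, "ay": 0, "az": 0, "gripper": 1},
    {"tx": 0, "ty": -175, "tz": 0, "ax": 0, "ay": 0, "az": 0, "gripper": 1},
    {"tx": 0, "ty": -215, "tz": 0, "ax": 0, "ay": 0, "az": 0, "gripper": 1},
    {"tx": 0, "ty": -240, "tz": 0, "ax": 0, "ay": 0, "az": 0, "gripper": 1},
    {"tx": 0, "ty": -251, "tz": 0, "ax": 0, "ay": 0, "az": 0, "gripper": 1},
    {"tx": 0, "ty": -251, "tz": 0, "ax": 0, "ay": 0, "az": 0, "gripper": 1},
    {"tx": 0, "ty": -251, "tz": 0, "ax": 0, "ay": 0, "az": 0, "gripper": 1},
    {"tx": 0, "ty": -251, "tz": 0, "ax": 0, "ay": 0, "az": 0, "gripper": 1},
  ],
)

```text
time_s: 16.6
position: [0.5728, -0.2265, 0.2544]
tcp_rot: [-180.0, 0.0, -174.4]
contact_force: [1.0, 0.0, 0.1]
grip_width: 0.001
grasp_force: 0.0
```

```bash
python3 - <<'E'
from h import *
o=r.get_obs();print(o["time_s"],o["position"],o["joints"],o["tcp_rot"],o["grip_width"])
P=o["position"]
snap("wrist","pics/w8.png");a=snap("scene","pics/s5.png");b=snap("side","pics/d5.png")
O=np.array([.5490,.021]);y=np.radians(5.5)
go(np.r_[O-.25*np.array([-np.sin(y),np.cos(y)]),.112],185.5)
E
```

```text
16.6 [ 0.5727949  -0.22645106  0.25441045] [ 54.40664831  24.17102731 -50.32225439  79.60486885  18.46177225
  84.67032986 100.54107513] [-1.79985928e+02  1.87315388e-02 -1.74376041e+02] 0.0010164730871300078
t [ -0.2  -0.6 142.3] a [-0.0003  0.0002  0.001 ]
```

Emit:
play_rows(
  deltas=[
    {"tx": 0, "ty": 0, "tz": 25, "ax": 0, "ay": 0, "az": 0, "gripper": 1},
    {"tx": 0, "ty": 0, "tz": 55, "ax": 0, "ay": 0, "az": 0, "gripper": 1},
    {"tx": 0, "ty": 0, "tz": 85, "ax": 0, "ay": 0, "az": 0, "gripper": 1},
    {"tx": 0, "ty": 0, "tz": 110, "ax": 0, "ay": 0, "az": 0, "gripper": 1},
    {"tx": 0, "ty": 0, "tz": 128, "ax": 0, "ay": 0, "az": 0, "gripper": 1},
    {"tx": 0, "ty": 0, "tz": 140, "ax": 0, "ay": 0, "az": 0, "gripper": 1},
    {"tx": 0, "ty": 0, "tz": 140, "ax": 0, "ay": 0, "az": 0, "gripper": 1},
    {"tx": 0, "ty": 0, "tz": 140, "ax": 0, "ay": 0, "az": 0, "gripper": 1},
  ],
)

```text
time_s: 17.75
position: [0.5732, -0.2279, 0.115]
tcp_rot: [-180.0, 0.1, -174.5]
contact_force: [0.3, 0.3, -0.1]
grip_width: -0.002
grasp_force: 0.0
```

```bash
python3 - <<'E'
from h import *
o=r.get_obs();print(o["time_s"],o["position"],o["joints"],o["tcp_rot"],o["contact_force"])
w=np.r_[o["position"],o["tcp_rot"]]; np.save("w5.npy",w)
c=snap("wrist","pics/w9.png");a=snap("scene","pics/s6.png");b=snap("side","pics/d6.png")
O=np.array([.5490,.021]);y=np.radians(5.5)
T=lambda q:np.r_[O,0]+rz(y)@np.array(q)
for yy in(-.174,-.155):
  for z in (.115,.151):print(yy,z,"front/back/top pix side",[proj("side",T([0,yy+d,z])).round(1).tolist() for d in(-.0315,0,.0315)],"wrist",[wproj(w,T([0,yy+d,z])).round(1).tolist() for d in(-.0315,.0315)])
print(proj("side",w[:3]+[0,0,.015]),proj("side",T([0,-.225,.115])))
# differences scene/side before/after hanging: did mould move?
for x,yv in((("side"),b),(("scene"),a)):
  P=proj(x,T([0,-.165,.14])).round().astype(int);print(x,P);
  g=yv.max(2)[P[1]-16:P[1]+14:2,P[0]-14:P[0]+15];print(g)
E
```

```text
17.75 [ 0.5731531  -0.22786769  0.11504519] [ 53.59505367  29.78082898 -47.89678381  90.04754242  23.03698303
  70.4314795   97.18466651] [-1.79967293e+02  6.96067170e-02 -1.74490211e+02] [ 0.34222834  0.31820872 -0.05778743]
-0.174 0.115 front/back/top pix side [[273.8, 174.0], [271.1, 177.6], [268.2, 181.4]] wrist [[340.1, 236.7], [460.3, 236.7]]
-0.174 0.151 front/back/top pix side [[274.2, 165.8], [271.5, 169.3], [268.6, 173.0]] wrist [[360.8, 274.7], [510.0, 274.7]]
-0.155 0.115 front/back/top pix side [[272.2, 176.2], [269.4, 179.9], [266.4, 183.7]] wrist [[376.3, 236.7], [496.5, 236.7]]
-0.155 0.151 front/back/top pix side [[272.6, 167.9], [269.7, 171.5], [266.8, 175.2]] wrist [[405.8, 274.7], [554.9, 274.6]]
[277.72632251 165.76896655] [275.49813606 171.86387083]
side [271 173]
[[211 211 211 211 213 212 211 211 212 211 211 210 204 200 198 195 178 136
   96  54  34  35  38  56 116 180 210 214 214]
 [213 214 214 211 212 212 211 211 211 212 212 212 211 212 213 212 213 211
  181  90  34  37  57  89 138 193 212 214 213]
 [213 214 212 213 212 213 214 213 213 211 212 210 212 212 211
[... 2644 characters left out ...]
109  80  82  84  82  79  84  86  88  88  88 107
  101 103 107  88  84  89  83  81  79  83  73]
 [136 136 137 137 136 138 108  77  80  82  79  85  86  86  82  82  82  83
   83  82  82  85  83  82  79  81  80  89 142]
 [136 136 137 137 137 138 140  75  76  80  82  80  82  82  82  82  82  84
   82  83  84  84  81  82  80  79  77  66 143]
 [137 136 135 136 136 137 139 141 123  78  78  78  79  82  81  82  83  84
   84  82  82  84  82  81  78  74 104 145 143]
 [136 138 136 137 139 137 136 137 130 138 138 120  76  76  79  80  81  81
   79  79  80  76  91 106 145 139  87  76  68]
 [134 144 123 137 137 129 141 141 126 106 141 118 103 140 141 137 137 138
  138 140 139 145 135  83  73  69  69  68  68]]
```

The tip height of about 0.130 is confirmed at side (278,165). I'll push along the ledge.

Emit:
play_rows(
  deltas=[
    {"tx": 0, "ty": 8, "tz": 0, "ax": 0, "ay": 0, "az": 0, "gripper": 1},
    {"tx": 0, "ty": 16, "tz": 0, "ax": 0, "ay": 0, "az": 0, "gripper": 1},
    {"tx": 0, "ty": 24, "tz": 0, "ax": 0, "ay": 0, "az": 0, "gripper": 1},
    {"tx": 0, "ty": 32, "tz": 0, "ax": 0, "ay": 0, "az": 0, "gripper": 1},
    {"tx": 0, "ty": 40, "tz": 0, "ax": 0, "ay": 0, "az": 0, "gripper": 1},
    {"tx": 0, "ty": 48, "tz": 0, "ax": 0, "ay": 0, "az": 0, "gripper": 1},
    {"tx": 0, "ty": 56, "tz": 0, "ax": 0, "ay": 0, "az": 0, "gripper": 1},
    {"tx": 0, "ty": 64, "tz": 0, "ax": 0, "ay": 0, "az": 0, "gripper": 1},
    {"tx": 0, "ty": 72, "tz": 0, "ax": 0, "ay": 0, "az": 0, "gripper": 1},
    {"tx": 0, "ty": 80, "tz": 0, "ax": 0, "ay": 0, "az": 0, "gripper": 1},
    {"tx": 0, "ty": 80, "tz": 0, "ax": 0, "ay": 0, "az": 0, "gripper": 1},
  ],
)

```text
time_s: 19.27
position: [0.5649, -0.1471, 0.1141]
tcp_rot: [180.0, -0.0, -174.4]
contact_force: [0.3, 0.4, 0.5]
grip_width: 0.002
grasp_force: 0.0
```

```bash
cat >> h.py <<'E'
O=np.array([.5490,.021]);YW=np.radians(5.5)
T=lambda q:np.r_[O,0]+rz(YW)@np.array(q)
E
python3 - <<'E'
from h import *
o=r.get_obs();print(o["time_s"],rz(-YW)@(o["position"]-np.r_[O,0]),o["contact_force"])
w=np.r_[o["position"],o["tcp_rot"]]
c=snap("wrist","pics/w10.png");a=snap("scene","pics/s7.png");b=snap("side","pics/d7.png")
# template-track mould in scene from the first picture (translation ~ few px)
t=cv2.imread("pics/scene0.png")[155:186,286:315]
R=cv2.matchTemplate(np.ascontiguousarray(a[130:240,220:340,::-1]),t,cv2.TM_CCOEFF_NORMED);_,v,_,l=cv2.minMaxLoc(R);u=np.array(l)+[220+14,130+15]
print("score",v,u,[ (yy,proj("scene",T([0,yy,.137])).round(1).tolist()) for yy in(-.174,-.16,-.14,-.12,-.10)])
E
```

```text
19.275 [-0.00031363 -0.16886456  0.11413975] [0.32249451 0.38621399 0.47029224]
score 0.4724283218383789 [270 160] [(-0.174, [299.3, 169.0]), (-0.16, [295.9, 171.1]), (-0.14, [291.1, 174.1]), (-0.12, [286.2, 177.1]), (-0.1, [281.3, 180.2])]
```

Emit:
play_rows(
  deltas=[
    {"tx": 0, "ty": 7, "tz": 0, "ax": 0, "ay": 0, "az": 0, "gripper": 1},
    {"tx": 0, "ty": 14, "tz": 0, "ax": 0, "ay": 0, "az": 0, "gripper": 1},
    {"tx": 0, "ty": 21, "tz": 0, "ax": 0, "ay": 0, "az": 0, "gripper": 1},
    {"tx": 0, "ty": 28, "tz": 0, "ax": 0, "ay": 0, "az": 0, "gripper": 1},
    {"tx": 0, "ty": 35, "tz": 0, "ax": 0, "ay": 0, "az": 0, "gripper": 1},
    {"tx": 0, "ty": 42, "tz": 0, "ax": 0, "ay": 0, "az": 0, "gripper": 1},
  ],
)

```text
time_s: 20.18
position: [0.5606, -0.1064, 0.1141]
tcp_rot: [-180.0, -0.0, -174.5]
contact_force: [-2.0, -4.0, 1.5]
grip_width: 0.0
grasp_force: 2.0
```

```bash
python3 - <<'E'
from h import *
o=r.get_obs();print(o["time_s"],rz(-YW)@(o["position"]-np.r_[O,0]),o["contact_force"],o["wrist_torque"])
a=snap("scene","pics/s8.png");b=snap("side","pics/d8.png")
for n,im,f0 in(("side",b,"pics/d6.png"),("scene",a,"pics/s6.png")):
    d=(np.abs(im[:,:,::-1].astype(int)-cv2.imread(f0)).sum(2)>60)
    P=proj(n,T([0,-.12,.13])).round().astype(int);print(n,P,"ledge end",proj(n,T([0,-.077,.115])).round(1),"flap free end",proj(n,T([-.042,-.092,.13])).round(1))
    for y in range(P[1]-14,P[1]+34,2): print(y,"".join(".#"[int(v)] for v in d[y,P[0]-40:P[0]+40]))
E
```

```text
20.175 [-0.00066697 -0.12793408  0.11410636] [-2.03452974 -4.02041913  1.47220251] [-0.70201116  0.50159797  0.06633323]
side [266 181] ledge end [261.9 189.6] flap free end [274.4 186.5]
167 .................................#####################..........................
169 ..................................#####################.........................
171 ....................................###################.....##..................
173 .......................................#####.############...#...................
175 .......................................#####.#############......................
177 .............................###..#####..#####....###...##......................
179 ..........................##.##########...............###.......................
181 .........................####.........#######........##.........................
183 ........................#######...#.....##.......#..............................
185 ........................#.........#.............................................
187 .......................................##..............##.
[... 2535 characters left out ...]
......##...#########
197 ..............................#........................................#########
199 .......................................................................#########
201 ..........................................................................######
203 ..........................................................................######
205 .......................................................................####.####
207 .........................................................................#######
209 .................................................................##.....########
211 ...............................................................###.........#####
```

The mould is pushing through the flap (reaction -4 N), so I'll carry on.

Emit:
play_rows(
  deltas=[
    {"tx": 0, "ty": 5, "tz": 0, "ax": 0, "ay": 0, "az": 0, "gripper": 1},
    {"tx": 0, "ty": 10, "tz": 0, "ax": 0, "ay": 0, "az": 0, "gripper": 1},
    {"tx": 0, "ty": 15, "tz": 0, "ax": 0, "ay": 0, "az": 0, "gripper": 1},
    {"tx": 0, "ty": 20, "tz": 0, "ax": 0, "ay": 0, "az": 0, "gripper": 1},
    {"tx": 0, "ty": 25, "tz": 0, "ax": 0, "ay": 0, "az": 0, "gripper": 1},
    {"tx": 0, "ty": 30, "tz": 0, "ax": 0, "ay": 0, "az": 0, "gripper": 1},
    {"tx": 0, "ty": 30, "tz": 0, "ax": 0, "ay": 0, "az": 0, "gripper": 1},
  ],
)

```text
time_s: 21.15
position: [0.558, -0.0751, 0.114]
tcp_rot: [179.9, 0.0, -174.4]
contact_force: [-0.1, 0.7, -0.4]
grip_width: 0.0
grasp_force: 0.0
```

```bash
cat > look.py <<'E'
from h import *
import sys
k=sys.argv[1]
o=r.get_obs();print(o["time_s"],rz(-YW)@(o["position"]-np.r_[O,0]),o["contact_force"],o["wrist_torque"])
w=np.r_[o["position"],o["tcp_rot"]]
a=snap("scene",f"pics/s{k}.png");b=snap("side",f"pics/d{k}.png");c=snap("wrist",f"pics/w{k}.png")
for n,im,f0 in(("side",b,"pics/d4.png"),("scene",a,"pics/s4.png")):
    d=(np.abs(im[:,:,::-1].astype(int)-cv2.imread(f0)).sum(2)>60)
    P=proj(n,T([0,-.05,.10])).round().astype(int);print(n,P,"ledge end",proj(n,T([0,-.077,.115])).round(1),"pail floor",proj(n,T([0,0,.02])).round(1),"rim",proj(n,T([0,0,.095])).round(1))
    for y in range(P[1]-24,P[1]+40,2): print(y,"".join(".#"[int(v)] for v in d[y,P[0]-40:P[0]+40]))
E
python3 look.py 9
```

```text
21.15 [-0.000261   -0.09652049  0.11401712] [-0.08036297  0.69498152 -0.44688697] [-0.00789012  0.03101701  0.02589339]
side [259 197] ledge end [261.9 189.6] pail floor [253.5 222.3] rim [253.8 204.9]
173 ......................................########################..................
175 ........................................######################..................
177 ..........................................######.###########....................
179 .................................####.##..######...####.##....#.................
181 ................................###..####.##########........##..................
183 ...............................###...###.....##.....###.##......................
185 ................................#..................###..........................
187 .............................................###.###............................
189 .........................................##########...###.......................
191 .............................##..##.............#######.#.......................
193 .............................##..##.........
[... 3922 characters left out ...]
.........####.######
221 ................#........########.......####......#####...........####.#########
223 .......................#......##########...##.......#####.........#..###########
225 ....................................................#######....#...#############
227 .....................................................###....#..#################
229 ............................................................####################
231 ......................................................##.#######################
233 .......................................................##..#####################
235 .....................................................#########.#################
```

The reaction has gone and new arcs show inside the pail, so the mould appears to have dropped. I'll withdraw and rise.

Emit:
play_rows(
  deltas=[
    {"tx": 0, "ty": -10, "tz": 0, "ax": 0, "ay": 0, "az": 0, "gripper": 1},
    {"tx": 0, "ty": -25, "tz": 0, "ax": 0, "ay": 0, "az": 0, "gripper": 1},
    {"tx": 0, "ty": -45, "tz": 0, "ax": 0, "ay": 0, "az": 0, "gripper": 1},
    {"tx": 0, "ty": -65, "tz": 0, "ax": 0, "ay": 0, "az": 0, "gripper": 1},
    {"tx": 0, "ty": -85, "tz": 0, "ax": 0, "ay": 0, "az": 0, "gripper": 1},
    {"tx": 0, "ty": -85, "tz": -20, "ax": 0, "ay": 0, "az": 0, "gripper": 1},
    {"tx": 0, "ty": -85, "tz": -60, "ax": 0, "ay": 0, "az": 0, "gripper": 1},
    {"tx": 0, "ty": -100, "tz": -105, "ax": 0, "ay": 0, "az": 0, "gripper": 1},
    {"tx": 0, "ty": -130, "tz": -140, "ax": 0, "ay": 0, "az": 0, "gripper": 1},
    {"tx": 0, "ty": -160, "tz": -150, "ax": 0, "ay": 0, "az": 0, "gripper": 1},
    {"tx": 0, "ty": -170, "tz": -150, "ax": 0, "ay": 0, "az": 0, "gripper": 1},
    {"tx": 0, "ty": -170, "tz": -150, "ax": 0, "ay": 0, "az": 0, "gripper": 1},
  ],
)

```text
time_s: 22.8
position: [0.5742, -0.2449, 0.2638]
tcp_rot: [179.9, -0.0, -174.5]
contact_force: [0.3, 0.1, -0.0]
grip_width: -0.001
grasp_force: 0.0
```

```bash
python3 look.py 10 | head -1; python3 - <<'E'
from h import *
a=cv2.imread("pics/s10.png").astype(int);b=cv2.imread("pics/d10.png").astype(int)
# sleeve check
for n,im in(("scene",a),("side",b)):
    p=proj(n,np.array([.5487,.021,.163])).round().astype(int);k=9
    N,l,s,ce=cv2.connectedComponentsWithStats((im.max(2)[p[1]-k:p[1]+k+1,p[0]-k:p[0]+k+1]<50).astype(np.uint8))
    print(n,[(s[i,4],(ce[i]+p-k).round(1)) for i in range(1,N) if s[i,4]>8])
# compare with first pictures near ledge (mould gone, flap same) and with s4 in pail
for n,im,f0,c in(("scene vs s4",a,"pics/s4.png",(268,195)),("side vs d4",b,"pics/d4.png",(259,195))):
    d=np.abs(im-cv2.imread(f0)).sum(2)>50;print(n,c)
    for y in range(c[1]-42,c[1]+42,2): print(y,"".join(".#"[int(v)] for v in d[y,c[0]-40:c[0]+50]))
E
```

```text
22.8 [-0.00042027 -0.2670936   0.26383105] [ 0.28207444  0.14708532 -0.04499821] [ 0.03381711 -0.03160856  0.01587759]
scene [(np.int32(86), array([256.1, 189.2]))]
side [(np.int32(34), array([254.8, 187.9]))]
scene vs s4 (268, 195)
153 ...................#################......................................................
155 ...................#######..######........................................................
157 ....................#####.................................................................
159 .......................##..........................................#.....####.............
161 ................................................................#.....#.#########.........
163 ..............................................................#....#.##############.......
165 ..............................................................#..##################.......
167 ..............................................................#####################.......
169 ..............................................................####...........###.#.###....
171 ........
[... 6434 characters left out ...]
...................................
223 .......................................................##########.........................
225 .......................................................#########################..........
227 .......................................................###########################........
229 ........................................................##############################....
231 ..................###..................................###################################
233 .....................##................................###################################
235 ........................##..........................######################################
```

```bash
python3 - <<'E'
from h import *
I={k:cv2.imread(f"pics/{k}.png").max(2) for k in("scene0","s10","side0","d10")}
def samp(im,n,pts): 
    p=proj(n,T(pts));return int(im[int(round(p[1])),int(round(p[0]))])
for n,k0,k1 in(("scene","scene0","s10"),("side","side0","d10")):
    print(n,"flap front plane: rows z .145..,cols x -40..40")
    for z in(.143,.137,.131,.125,.120):
        print(z,[samp(I[k0],n,[x,-.09,z]) for x in np.arange(-.04,.041,.01)],[samp(I[k1],n,[x,-.09,z]) for x in np.arange(-.04,.041,.01)])
    print("ledge top z=.115: y rows")
    for y in(-.079,-.083,-.105,-.115,-.13,-.15,-.17,-.2):
        print(y,[samp(I[k0],n,[x,y,.115]) for x in np.arange(-.036,.037,.009)],[samp(I[k1],n,[x,y,.115]) for x in np.arange(-.036,.037,.009)])
n="scene";p=proj(n,T([0,-.03,.08])).round().astype(int);print("raw s10 around",p,"u from",p[0]-26)
for y in range(p[1]-26,p[1]+30,2): print(y," ".join("%3d"%v for v in I["s10"][y,p[0]-26:p[0]+28:2]))
E
```

```text
scene flap front plane: rows z .145..,cols x -40..40
0.143 [81, 97, 64, 68, 75, 75, 70, 77, 45] [137, 94, 132, 133, 133, 133, 132, 69, 51]
0.137 [70, 67, 154, 69, 67, 70, 70, 70, 45] [136, 93, 159, 135, 134, 132, 136, 66, 47]
0.131 [69, 68, 107, 68, 69, 69, 69, 70, 53] [137, 134, 110, 133, 132, 135, 133, 67, 46]
0.125 [69, 68, 93, 140, 69, 69, 70, 81, 51] [135, 134, 91, 144, 128, 132, 132, 135, 40]
0.12 [70, 97, 130, 133, 65, 64, 71, 70, 60] [135, 131, 131, 134, 119, 128, 131, 134, 51]
ledge top z=.115: y rows
-0.079 [115, 108, 128, 99, 128, 112, 108, 130, 116] [118, 98, 100, 101, 96, 66, 66, 74, 76]
-0.083 [134, 133, 133, 113, 128, 132, 131, 132, 132] [136, 134, 101, 117, 119, 69, 77, 106, 79]
-0.105 [69, 69, 69, 107, 65, 69, 69, 70, 71] [70, 137, 134, 110, 133, 132, 134, 132, 132]
-0.115 [71, 67, 81, 112, 143, 80, 106, 77, 127] [72, 70, 137, 110, 135, 134, 133, 133, 137]
-0.13 [126, 132, 69, 113, 132, 132, 131, 132, 131] [129, 135, 71, 116, 134, 134, 134, 133, 134]
-0.15 [126, 135, 119, 74, 75, 74, 118, 131, 132] [129, 138, 137, 138, 135, 137, 136, 134, 134]
-0.17 [107, 77, 83, 79,
[... 3968 characters left out ...]
  73  73  68 138  73  39  74
224  71  73  70  72  70  82 126 153 152 154 153 154 136 113 101  74  68  81  74  71  75  68 136 139 138  63  41
226  71  71  72  73  73  73  72  71  71  74  70  72  72  72  72  73  72  72  72  68  72  67 139 138  85  71  71
228  70  72  71  72  72  72  71  73  73  72  74  73  73  73  70  71  71  70  68  73  72  68 144  86  68 112 157
230  71  71  73  75  71  74  73  73  74  73  73  73  72  74  73  70  69  69  70  73  72  73  69  70  75 159 165
232  71  73  72  72  72  73  72  74  74  73  75  76  73  72  72  72  70  67  73  73  73  72 119 132 165 161 161
234  74  72  72  73  74  72  73  73  74  74  76  73  73  72  72  71  71  70  74  73  73  73 157 160 160 162 160
```

The flap still reads open. I'll wait a second to see whether the spring is slowly closing it, and test hypotheses for the mould and flap against the images.

Emit:
play_rows(
  deltas=[
    {"tx": 0, "ty": 0, "tz": 0, "ax": 0, "ay": 0, "az": 0, "gripper": 1},
    {"tx": 0, "ty": 0, "tz": 0, "ax": 0, "ay": 0, "az": 0, "gripper": 1},
    {"tx": 0, "ty": 0, "tz": 0, "ax": 0, "ay": 0, "az": 0, "gripper": 1},
    {"tx": 0, "ty": 0, "tz": 0, "ax": 0, "ay": 0, "az": 0, "gripper": 1},
    {"tx": 0, "ty": 0, "tz": 0, "ax": 0, "ay": 0, "az": 0, "gripper": 1},
    {"tx": 0, "ty": 0, "tz": 0, "ax": 0, "ay": 0, "az": 0, "gripper": 1},
    {"tx": 0, "ty": 0, "tz": 0, "ax": 0, "ay": 0, "az": 0, "gripper": 1},
    {"tx": 0, "ty": 0, "tz": 0, "ax": 0, "ay": 0, "az": 0, "gripper": 1},
  ],
)

```text
time_s: 23.95
position: [0.5743, -0.2457, 0.2641]
tcp_rot: [-180.0, 0.0, -174.5]
contact_force: [-0.6, 0.3, 0.4]
grip_width: 0.001
grasp_force: 0.0
```

```bash
python3 look.py 11 | head -1; python3 - <<'E'
from h import *
a=cv2.imread("pics/s11.png");a0=cv2.imread("pics/s10.png")
d=np.abs(a.astype(int)-a0).sum(2)[150:240,220:310]>50;print("changed 10->11",d.sum(),np.argwhere(d)[:8]+[150,220])
for n in("scene","side"):
    for th in(0,.4,.8,1.2,1.5):
        e=[.044-.086*np.cos(th),-.092+.086*np.sin(th)]
        print(n,"flap",th,"hinge top",proj(n,T([.044,-.092,.145])).round(),"free top/bot",proj(n,T([*e,.145])).round(),proj(n,T([*e,.119])).round())
    print(n,"mould on floor centre bottom/top",[proj(n,T([0,y,z])).round().tolist() for y in(-.02,0) for z in(.02,.056)])
E
```

```text
23.95 [-0.00037406 -0.26790228  0.26411691] [-0.61857413  0.29845061  0.4161585 ] [ 0.00868353 -0.04191198  0.0256862 ]
changed 10->11 3 [[168 309]
 [170 308]
 [190 306]]
scene flap 0 hinge top [269. 172.] free top/bot [290. 187.] [289. 194.]
scene flap 0.4 hinge top [269. 172.] free top/bot [280. 191.] [279. 198.]
scene flap 0.8 hinge top [269. 172.] free top/bot [267. 192.] [267. 199.]
scene flap 1.2 hinge top [269. 172.] free top/bot [256. 190.] [255. 197.]
scene flap 1.5 hinge top [269. 172.] free top/bot [248. 186.] [248. 193.]
scene mould on floor centre bottom/top [[260.0, 222.0], [260.0, 213.0], [255.0, 225.0], [255.0, 216.0]]
side flap 0 hinge top [252. 178.] free top/bot [275. 183.] [274. 189.]
side flap 0.4 hinge top [252. 178.] free top/bot [270. 187.] [269. 193.]
side flap 0.8 hinge top [252. 178.] free top/bot [262. 189.] [261. 196.]
side flap 1.2 hinge top [252. 178.] free top/bot [252. 190.] [252. 197.]
side flap 1.5 hinge top [252. 178.] free top/bot [245. 189.] [245. 196.]
side mould on floor centre bottom/top [[256.0, 219.0], [256.0, 211.0], [253.0, 222.0], [254.0, 214.0]]
```

```bash
python3 - <<'E'
from h import *
for n,f0,f1,(u0,u1,v0,v1) in(("scene","s5","s11",(225,312,160,236)),("side","d5","d11",(225,300,160,232))):
    A=cv2.imread(f"pics/{f0}.png").astype(int);B=cv2.imread(f"pics/{f1}.png").astype(int);d=(B-A).sum(2)//3
    print(n,"cols from",u0,"+ brighter, # darker; rim back",proj(n,T([0,-.068,.095])).round(),"rim front",proj(n,T([0,.068,.095])).round(),"rim L/R",proj(n,T([-.068,0,.095])).round(),proj(n,T([.068,0,.095])).round())
    for y in range(v0,v1,1 if n=="scene" else 1): print(y,"".join("#" if v<-18 else "+" if v>18 else "." for v in d[y,u0:u1]))
E
```

```text
scene cols from 225 + brighter, # darker; rim back [273. 196.] rim front [237. 219.] rim L/R [272. 220.] [240. 194.]
160 ....................................................................++......+++++++....
161 ...................................................................+.......+++++++++...
162 .........................................................................++++++++++++..
163 ........................................................................++++++++++++++.
164 .................................................................#....++++++++++++++++.
165 .................................................................#..+++++++++++++++++++
166 .................................................................#+++++++++++++++++++++
167 .................................................................+++++++++++++++++++++.
168 .................................................................+++++++......++++++.#.
169 .................................................................++++...........+++.#..
170 ...........................................................
[... 11184 characters left out ...]
............................................................
224 ............#..............................................................
225 .................................................++........................
226 .................................................++........................
227 .................................................++........................
228 ............#..............................................................
229 ...........................................................................
230 ............##...................................++........................
231 ............##.............................................................
```

The flap is held open at about 1.3 rad, and something dark sits by the pail's back rim. I'll bring the wrist camera above it and read the region as numbers.

```bash
python3 - <<'E'
from h import *
go([.545,-.045,.28],95.5)
E
```

```text
t [  9.9 202.6 -15.9] a [0.    0.    1.571]
```

Emit:
play_rows(
  deltas=[
    {"tx": 0, "ty": 15, "tz": -16, "ax": 0, "ay": 0, "az": 0.15, "gripper": 1},
    {"tx": 1, "ty": 35, "tz": -16, "ax": 0, "ay": 0, "az": 0.3, "gripper": 1},
    {"tx": 2, "ty": 55, "tz": -16, "ax": 0, "ay": 0, "az": 0.47, "gripper": 1},
    {"tx": 4, "ty": 80, "tz": -16, "ax": 0, "ay": 0, "az": 0.64, "gripper": 1},
    {"tx": 5, "ty": 105, "tz": -16, "ax": 0, "ay": 0, "az": 0.81, "gripper": 1},
    {"tx": 6, "ty": 130, "tz": -16, "ax": 0, "ay": 0, "az": 0.98, "gripper": 1},
    {"tx": 8, "ty": 155, "tz": -16, "ax": 0, "ay": 0, "az": 1.15, "gripper": 1},
    {"tx": 9, "ty": 175, "tz": -16, "ax": 0, "ay": 0, "az": 1.32, "gripper": 1},
    {"tx": 10, "ty": 195, "tz": -16, "ax": 0, "ay": 0, "az": 1.48, "gripper": 1},
    {"tx": 10, "ty": 203, "tz": -16, "ax": 0, "ay": 0, "az": 1.571, "gripper": 1},
    {"tx": 10, "ty": 203, "tz": -16, "ax": 0, "ay": 0, "az": 1.571, "gripper": 1},
    {"tx": 10, "ty": 203, "tz": -16, "ax": 0, "ay": 0, "az": 1.571, "gripper": 1},
  ],
)

```text
time_s: 25.6
position: [0.5449, -0.0452, 0.2801]
tcp_rot: [180.0, 0.0, 95.6]
contact_force: [-1.4, 1.1, -0.0]
grip_width: -0.005
grasp_force: 0.0
```

```bash
python3 - <<'E'
from h import *
o=r.get_obs();w=np.r_[o["position"],o["tcp_rot"]];np.save("w12.npy",w);print(o["time_s"],w)
c=snap("wrist","pics/w12.png")
pt=lambda *q:wproj(w,T(q)).round().astype(int).tolist()
print("bar ends",pt(-.066,0,.163),pt(.066,0,.163),"rim back/front/L/R",pt(0,-.066,.095),pt(0,.066,.095),pt(-.066,0,.095),pt(.066,0,.095),"floor c",pt(0,0,.02),"hinge top",pt(.044,-.092,.145),"ledge end L/R",pt(-.05,-.077,.115),pt(.05,-.077,.115))
for th in(0,.5,1,1.25,1.5): print("flap",th,pt(.044-.086*np.cos(th),-.092+.086*np.sin(th),.145))
g=c.max(2)
L=" .:-=+*#%@"
g=cv2.resize(g,None,fx=.5,fy=.33,interpolation=cv2.INTER_AREA)
for y in range(0,80): print("%3d"%(y*3),"".join(L[int(v)*10//256] for v in g[y,75:190]))
E
```

```text
25.6 [ 5.44901666e-01 -4.52039841e-02  2.80079477e-01  1.79999539e+02
  1.49226903e-02  9.55847494e+01]
bar ends [184, 96] [350, 97] rim back/front/L/R [264, 159] [265, 19] [198, 93] [331, 93] floor c [263, 91] hinge top [312, 198] ledge end L/R [214, 174] [314, 174]
flap 0 [220, 198]
flap 0.5 [230, 154]
flap 1 [263, 119]
flap 1.25 [286, 108]
flap 1.5 [311, 103]
  0 **************####*#####*####*******************************##*****************************************************
  3 **************##############************##******************###****************************************************
  6 ***************##**#*#*######************#********************#****************************************************
  9 ***************##*********#****************************************************************************************
 12 ***#****************************#***************+++**************+*************************************************
 15 ***##***********#*****#*********************+******++++++++++++*****++*********************************************
 18 ****##*#***
[... 8164 characters left out ...]
******************+++-+**************************************=:=++**********##############****-:::::
225 *************##*###**************+++-+**************************************=:=++**********#####*#########*+=::::::
228 #**************####**************+++-+**************************************-:=++*********#####**#########*=::::::-
231 *#*************####**************+++-+**************************************=:=++******#***#*****#########*--:::::-
234 ****************#####************+++-+******+-----:::::----=****************=:=++******#####*****#########*-:::::::
237 ****************######************++=+******+:::::.   .::::-****************=:=++********##*******#**#####+-:::::::
```

```bash
python3 - <<'E'
from h import *
c=cv2.imread("pics/w12.png").max(2)
g=cv2.GaussianBlur(c,(3,3),0)[60:215,185:325].astype(float)
g=cv2.resize(g,None,fx=1,fy=.5,interpolation=cv2.INTER_AREA)
print("u from 185; levels 0-9 over 40..110")
for y,row in enumerate(g): print("%3d"%(60+2*y),"".join("#" if v>130 else str(int(np.clip((v-40)/7,0,9))) for v in row))
E
```

```text
u from 185; levels 0-9 over 40..110
 60 ################98644444444444444443459###########################################################################95322222222222222222222358
 62 ###############99754444444444444433469#############################################################################9532222222222222222222247
 64 ###############9864444444444444443469###############################################################################953222222222222222222235
 66 ##############9975444444344444444459#################################################################################94322222222222222222224
 68 ##############9964444444444444444579##################################################################################7322222222222222222223
 70 #############9975444444444444344469###################################################################################9532222222222222222223
 72 #############986544444444444434458#####################################################################################842222222222222222222
 74 ############9976777776544444434469###########
[... 9545 characters left out ...]
333333334687533322233333333333333333333333333333333333333333333333369##############################94479########999#####
208 ###############95333333333335898533222233333333333333333333333333333333333333333333444469#############################963489########999#####
210 ###############97433333333469##953332223333333333333333333333333333333333333333445899999##############################96348#################
212 #################9644444579####96333234666544444444445677777765444444456777778999#####################################94348#################
214 ##################9987899######963333479#9999999999999#######9999999999##############################################973359#################
```

The wrist reading shows the pail hanging properly, the flap at about 1.3 rad, and a ring of about 65 px centred near (264,136). The mould is caught near the back rim (y about -35 mm) under the flap. I'll come in behind it with the narrow side of the fingers and push it further.

```bash
python3 - <<'E'
from h import *
go(T([0,-.13,.116]),95.5)
print(rz(-YW)@(r.get_obs()["position"]-np.r_[O,0]))
E
```

```text
t [-64.4  10.4 164. ] a [-0.0001  0.0001  0.0009]
[-0.01045296 -0.06560153  0.28002628]
```

Emit:
play_rows(
  deltas=[
    {"tx": -30, "ty": 10, "tz": 0, "ax": 0, "ay": 0, "az": 0, "gripper": 1},
    {"tx": -64, "ty": 10, "tz": 10, "ax": 0, "ay": 0, "az": 0, "gripper": 1},
    {"tx": -64, "ty": 10, "tz": 40, "ax": 0, "ay": 0, "az": 0, "gripper": 1},
    {"tx": -64, "ty": 10, "tz": 75, "ax": 0, "ay": 0, "az": 0, "gripper": 1},
    {"tx": -64, "ty": 10, "tz": 110, "ax": 0, "ay": 0, "az": 0, "gripper": 1},
    {"tx": -64, "ty": 10, "tz": 140, "ax": 0, "ay": 0, "az": 0, "gripper": 1},
    {"tx": -64, "ty": 10, "tz": 158, "ax": 0, "ay": 0, "az": 0, "gripper": 1},
    {"tx": -64, "ty": 10, "tz": 164, "ax": 0, "ay": 0, "az": 0, "gripper": 1},
    {"tx": -64, "ty": 10, "tz": 164, "ax": 0, "ay": 0, "az": 0, "gripper": 1},
  ],
)

```text
time_s: 26.78
position: [0.5613, -0.1075, 0.1166]
tcp_rot: [180.0, 0.0, 95.5]
contact_force: [0.0, -0.5, 0.3]
grip_width: 0.0
grasp_force: 0.0
```

Emit:
play_rows(
  deltas=[
    {"tx": 6, "ty": 0, "tz": 0, "ax": 0, "ay": 0, "az": 0, "gripper": 1},
    {"tx": 12, "ty": 0, "tz": 0, "ax": 0, "ay": 0, "az": 0, "gripper": 1},
    {"tx": 18, "ty": 0, "tz": 0, "ax": 0, "ay": 0, "az": 0, "gripper": 1},
    {"tx": 24, "ty": 0, "tz": 0, "ax": 0, "ay": 0, "az": 0, "gripper": 1},
    {"tx": 30, "ty": 0, "tz": 0, "ax": 0, "ay": 0, "az": 0, "gripper": 1},
    {"tx": 36, "ty": 0, "tz": 0, "ax": 0, "ay": 0, "az": 0, "gripper": 1},
    {"tx": 42, "ty": 0, "tz": 0, "ax": 0, "ay": 0, "az": 0, "gripper": 1},
  ],
)

```text
time_s: 27.65
position: [0.5569, -0.0652, 0.1161]
tcp_rot: [-180.0, 0.0, 95.5]
contact_force: [-0.4, -0.8, -0.3]
grip_width: 0.0
grasp_force: 0.1
```

Emit:
play_rows(
  deltas=[
    {"tx": 5, "ty": 0, "tz": 0, "ax": 0, "ay": 0, "az": 0, "gripper": 1},
    {"tx": 10, "ty": 0, "tz": 0, "ax": 0, "ay": 0, "az": 0, "gripper": 1},
    {"tx": 10, "ty": 0, "tz": 0, "ax": 0, "ay": 0, "az": 0, "gripper": 1},
  ],
)

```text
time_s: 28.02
position: [0.556, -0.0551, 0.1162]
tcp_rot: [180.0, -0.0, 95.5]
contact_force: [-0.2, -0.1, -0.6]
grip_width: 0.001
grasp_force: 0.0
```

Emit:
play_rows(
  deltas=[
    {"tx": 5, "ty": 0, "tz": 0, "ax": 0, "ay": 0, "az": 0, "gripper": 1},
    {"tx": 10, "ty": 0, "tz": 0, "ax": 0, "ay": 0, "az": 0, "gripper": 1},
    {"tx": 15, "ty": 0, "tz": 0, "ax": 0, "ay": 0, "az": 0, "gripper": 1},
    {"tx": 15, "ty": 0, "tz": 0, "ax": 0, "ay": 0, "az": 0, "gripper": 1},
  ],
)

```text
time_s: 28.52
position: [0.5544, -0.0401, 0.1161]
tcp_rot: [-180.0, 0.0, 95.6]
contact_force: [-1.0, -0.1, 0.5]
grip_width: 0.003
grasp_force: 0.2
```

Emit:
play_rows(
  deltas=[
    {"tx": 5, "ty": 0, "tz": 0, "ax": 0, "ay": 0, "az": 0, "gripper": 1},
    {"tx": 10, "ty": 0, "tz": 0, "ax": 0, "ay": 0, "az": 0, "gripper": 1},
    {"tx": 10, "ty": 0, "tz": 0, "ax": 0, "ay": 0, "az": 0, "gripper": 1},
  ],
)

```text
time_s: 28.9
position: [0.5535, -0.0301, 0.1161]
tcp_rot: [180.0, -0.0, 95.5]
contact_force: [-1.0, -0.1, -0.3]
grip_width: 0.003
grasp_force: 0.2
```

```bash
python3 look.py 13|head -1; python3 - <<'E'
from h import *
for n,f0,f1,(u0,u1,v0,v1) in(("scene","s11","s13",(235,295,165,230)),("side","d11","d13",(235,295,160,225))):
    A=cv2.imread(f"pics/{f0}.png").astype(int);B=cv2.imread(f"pics/{f1}.png").astype(int);d=(B-A).sum(2)//3
    print(n,u0)
    for y in range(v0,v1,2): print(y,"".join("#" if v<-18 else "+" if v>18 else "." for v in d[y,u0:u1]))
E
```

```text
28.9 [-0.00039986 -0.05129736  0.11614414] [-0.95493543 -0.0623807  -0.30608094] [-0.00909283  0.05765096  0.00555212]
scene 235
165 .....................############################...........
167 ......................###########################...........
169 .......................##########################...........
171 ...................###############.#########.##.######......
173 ........................##########..#######...#########.....
175 ............................######..######.############.....
177 ....+.......................######..###############.........
179 ...........................+++#..#.#############............
181 ............#............+++++###############..........#####
183 ..+.............+..++..++++++...#..#########........####....
185 ..+..#................++++++...##.#############..####.......
187 ..+..#..................++++...#..######.#########..........
189 ..+..#........................##..####...######.######......
191 ..+..#.....#..+.+............#..........####.###########....
193 .....##..................#..#.....#.#####.+++.#########..
[... 2627 characters left out ...]
.......+............#...##.###....................
206 .................+................#...#.....................
208 ...................................#.##.....................
210 ..................................#.........................
212 .................................#..........................
214 ..+.......+.###...........##...............##...............
216 ..+.........................................########........
218 ....................................####...#################
220 ...+................................###..###################
222 .......................................#####################
224 ..+....................................#####################
```

There is only the flap's spring force of about 1 N on the fingers now. I'll retreat and check.

Emit:
play_rows(
  deltas=[
    {"tx": -10, "ty": 0, "tz": 0, "ax": 0, "ay": 0, "az": 0, "gripper": 1},
    {"tx": -25, "ty": 0, "tz": 0, "ax": 0, "ay": 0, "az": 0, "gripper": 1},
    {"tx": -45, "ty": 0, "tz": 0, "ax": 0, "ay": 0, "az": 0, "gripper": 1},
    {"tx": -65, "ty": 0, "tz": 0, "ax": 0, "ay": 0, "az": 0, "gripper": 1},
    {"tx": -85, "ty": 0, "tz": 0, "ax": 0, "ay": 0, "az": 0, "gripper": 1},
    {"tx": -95, "ty": 0, "tz": -10, "ax": 0, "ay": 0, "az": 0, "gripper": 1},
    {"tx": -95, "ty": 0, "tz": -50, "ax": 0, "ay": 0, "az": 0, "gripper": 1},
    {"tx": -110, "ty": 0, "tz": -95, "ax": 0, "ay": 0, "az": 0, "gripper": 1},
    {"tx": -135, "ty": 0, "tz": -135, "ax": 0, "ay": 0, "az": 0, "gripper": 1},
    {"tx": -155, "ty": 0, "tz": -155, "ax": 0, "ay": 0, "az": 0, "gripper": 1},
    {"tx": -155, "ty": 0, "tz": -155, "ax": 0, "ay": 0, "az": 0, "gripper": 1},
  ],
)

```text
time_s: 30.42
position: [0.569, -0.1865, 0.2729]
tcp_rot: [179.8, 0.1, 95.4]
contact_force: [-0.2, -0.1, -1.0]
grip_width: -0.0
grasp_force: 0.0
```

```bash
cat > asc.py <<'E'
from h import *
o=r.get_obs();w=np.r_[o["position"],o["tcp_rot"]];print(o["time_s"],o["position"],o["contact_force"])
a=snap("scene","pics/s14.png");b=snap("side","pics/d14.png");c=snap("wrist","pics/w14.png")
def A(im,u0,u1,v0,v1,lo,hi,s):
    g=im.max(2)[v0:v1,u0:u1].astype(float);g=cv2.resize(g,None,fx=s,fy=s/2,interpolation=cv2.INTER_LINEAR)
    for y,row in enumerate(g): print("%5.1f"%(v0+y*2/s),"".join("#" if v>hi else str(int(np.clip((v-lo)/(hi-lo)*10,0,9))) for v in row))
print("scene u0=235");A(a,235,297,165,230,35,150,2)
pt=lambda *q:wproj(w,T(q)).round().astype(int).tolist()
print("wrist: bar",pt(0,0,.163),"flap shut free/hinge",pt(-.042,-.092,.145),pt(.044,-.092,.145),"rim back/front",pt(0,-.066,.095),pt(0,.066,.095))
E
python3 asc.py
```

```text
30.425 [ 0.56903258 -0.18653148  0.27289775] [-0.23149632 -0.0597221  -0.98360103]
scene u0=235
165.0 4443333333333322333333333333333333333333333333333333344433358#9887754333334444444444333333358######9998753332222222479999999
166.0 3333333444433333333333333333333333333333333333333333333456888876543333333344443344444443358######998644332222223468999999999
167.0 33333333344444444443333443333333333333333333333333345689888765543233333334433333344444359#8899987643322222222478999999889999
168.0 33333443333443334443333344433344333333333333333346899887754333333333333344444443333333358#9987533332222223467899999899999854
169.0 333333333333333333333444433334444433333333333456888876543333333333333333333333333334569#986443222222222478888999888897543333
170.0 3333334433333333344333333333344444444333345689888765433333333333333333333333333334678876433322222224788889888888888997432233
171.0 3333333333333333333333333333334443333446899887654333333344443333332111233333345689875433222222234678898888888888888889974333
172.0 333333333333334433333333333333333334568988765433333344444444333332111234334589986
[... 6910 characters left out ...]
6555444333333333333333333333333332233333357999998999999853333324664333348###
226.0 33333333333333333333333333333333333333333333333333333333333333333333333333333333333333332335798999985443333333554333248#####
227.0 33333333333333333333333333333333333333333333333333333333333333333333333333333322333333333324799998543222246643248###########
228.0 3333333333333333333333333333333333333333333333333333333333333333333333333333322333333333332479985433347875458###############
229.0 33333333333333333333333333333333333333333333333333333333333333333333332223333333333333333333344333333344348#################
wrist: bar [252, -133] flap shut free/hinge [199, 28] [309, 28] rim back/front [253, 4] [252, -186]
```

The flap band now runs from (268,171) to (282,188), much closer to shut, and there's a new lit shape inside the pail. I'll measure the flap against the first picture.

```bash
python3 - <<'E'
from h import *
I={k:cv2.imread(f"pics/{k}.png").max(2) for k in("scene0","s14","side0","d14")}
def samp(im,n,q): p=proj(n,T(q));return int(im[int(round(p[1])),int(round(p[0]))])
for n,k0,k1 in(("scene","scene0","s14"),("side","side0","d14")):
  for z in(.143,.137,.131,.125): print(n,z,[samp(I[k0],n,[x,-.09,z]) for x in np.arange(-.04,.041,.01)],[samp(I[k1],n,[x,-.09,z]) for x in np.arange(-.04,.041,.01)])
  for y in(-.079,-.083,-.115,-.13,-.16): print(n,"ledge",y,[samp(I[k0],n,[x,y,.115]) for x in np.arange(-.036,.037,.009)],[samp(I[k1],n,[x,y,.115]) for x in np.arange(-.036,.037,.009)])
  im=I[k1];p=proj(n,np.array([.5487,.021,.163])).round().astype(int);k=9
  N,l,s,ce=cv2.connectedComponentsWithStats((im[p[1]-k:p[1]+k+1,p[0]-k:p[0]+k+1]<50).astype(np.uint8));print("sleeve",[(s[i,4],(ce[i]+p-k).round(1)) for i in range(1,N) if s[i,4]>8])
E
python3 - <<'E'
from h import *
go(T([0,-.045,.28]),95.5)
E
```

```text
scene 0.143 [81, 97, 64, 68, 75, 75, 70, 77, 45] [83, 100, 65, 69, 77, 77, 71, 79, 44]
scene 0.137 [70, 67, 154, 69, 67, 70, 70, 70, 45] [70, 71, 159, 70, 71, 70, 71, 71, 45]
scene 0.131 [69, 68, 107, 68, 69, 69, 69, 70, 53] [69, 69, 111, 70, 70, 71, 70, 72, 54]
scene 0.125 [69, 68, 93, 140, 69, 69, 70, 81, 51] [69, 71, 94, 145, 69, 68, 71, 85, 53]
scene ledge -0.079 [115, 108, 128, 99, 128, 112, 108, 130, 116] [117, 111, 132, 104, 131, 115, 111, 132, 118]
scene ledge -0.083 [134, 133, 133, 113, 128, 132, 131, 132, 132] [137, 134, 137, 117, 133, 136, 134, 136, 136]
scene ledge -0.115 [71, 67, 81, 112, 143, 80, 106, 77, 127] [71, 70, 83, 114, 148, 82, 108, 80, 130]
scene ledge -0.13 [126, 132, 69, 113, 132, 132, 131, 132, 131] [130, 137, 71, 116, 135, 136, 135, 135, 135]
scene ledge -0.16 [104, 103, 77, 79, 79, 79, 78, 106, 132] [106, 140, 141, 141, 137, 137, 136, 137, 136]
sleeve [(np.int32(80), array([256.1, 189.7]))]
side 0.143 [146, 168, 140, 130, 144, 133, 139, 124, 98] [146, 169, 147, 132, 146, 135, 142, 124, 94]
side 0.137 [112, 174, 120, 119, 111, 118, 115, 114, 85] [117, 176,
[... 175 characters left out ...]
0, 115, 119, 76] [121, 134, 155, 119, 124, 118, 112, 110, 81]
side ledge -0.079 [186, 159, 164, 157, 186, 171, 189, 171, 181] [195, 169, 175, 173, 194, 133, 34, 29, 31]
side ledge -0.083 [192, 159, 164, 183, 188, 184, 189, 191, 181] [198, 176, 175, 184, 196, 112, 34, 32, 31]
side ledge -0.115 [112, 125, 178, 117, 112, 116, 114, 112, 115] [114, 126, 179, 117, 116, 116, 117, 114, 115]
side ledge -0.13 [120, 123, 172, 117, 119, 120, 119, 120, 119] [121, 126, 173, 119, 116, 123, 118, 121, 117]
side ledge -0.16 [143, 117, 177, 132, 125, 127, 130, 188, 187] [138, 115, 186, 195, 189, 196, 196, 194, 189]
sleeve [(np.int32(38), array([254.6, 187.8]))]
t [160.5   0.8  -9.6] a [-0.0011 -0.001   0.0016]
```

The flap is fully shut and matches the first picture pixel for pixel, the ledge is empty and the sleeve is in place. One more wrist look into the pail to confirm the mould.

Emit:
play_rows(
  deltas=[
    {"tx": 30, "ty": 0, "tz": -10, "ax": 0, "ay": 0, "az": 0, "gripper": 1},
    {"tx": 70, "ty": 0, "tz": -10, "ax": 0, "ay": 0, "az": 0, "gripper": 1},
    {"tx": 105, "ty": 0, "tz": -10, "ax": 0, "ay": 0, "az": 0, "gripper": 1},
    {"tx": 120, "ty": 0, "tz": -10, "ax": 0, "ay": 0, "az": 0, "gripper": 1},
    {"tx": 120, "ty": 0, "tz": -10, "ax": 0, "ay": 0, "az": 0, "gripper": 1},
    {"tx": 120, "ty": 0, "tz": -10, "ax": 0, "ay": 0, "az": 0, "gripper": 1},
  ],
)

```text
time_s: 31.32
position: [0.5569, -0.0672, 0.2807]
tcp_rot: [-180.0, 0.0, 95.4]
contact_force: [-0.0, -0.2, 0.3]
grip_width: 0.003
grasp_force: 0.0
```

```bash
python3 - <<'E'
from h import *
o=r.get_obs();w=np.r_[o["position"],o["tcp_rot"]];print(o["time_s"],w)
c=snap("wrist","pics/w15.png")
pt=lambda *q:wproj(w,T(q)).round().astype(int).tolist()
for y in(-.03,-.015,0): print("mould y",y,"bottom/top centre",pt(0,y,.02),pt(0,y,.056),"top L/R/back/front",pt(-.0315,y,.056),pt(.0315,y,.056),pt(0,y-.0315,.056),pt(0,y+.0315,.056))
u0,v0=pt(-.08,.075,.095);u1,v1=pt(.08,-.095,.095);u0,v0=max(u0,0),max(v0,0);print(u0,u1,v0,v1)
g=cv2.createCLAHE(4,(6,6)).apply(c.max(2))[v0:v1,u0:u1]
g=cv2.resize(g,None,fx=.9,fy=.45,interpolation=cv2.INTER_AREA)
for y,row in enumerate(g): print("%3d"%(v0+y/.45),"".join(" .:-=+*#%@"[int(v)*10//256] for v in row))
E
```

```text
31.325 [ 5.56925110e-01 -6.72310180e-02  2.80715688e-01 -1.79967936e+02
  2.10457139e-02  9.53935298e+01]
mould y -0.03 bottom/top centre [254, 97] [254, 98] top L/R/back/front [226, 98] [283, 98] [255, 127] [254, 68]
mould y -0.015 bottom/top centre [254, 84] [254, 84] top L/R/back/front [226, 84] [283, 84] [255, 114] [254, 53]
mould y 0 bottom/top centre [254, 71] [254, 70] top L/R/back/front [225, 70] [284, 70] [254, 100] [254, 38]
165 330 0 164
  0 *##################*#*********+++*####*++++++++===----:...............................................::::---==++*++++*########*++*####*************
  2 #*##############*##**#********+++*##*+++++++===---::...........:..........................................::----==++++++*######*++*####*#***********
  4 #################*************+++**+++++++===--::.:....::....::::............................................::----==+++++**###*++*#######**********
  6 ##############*#####****#*#****+++++++++===--::...:.:.:::..::...:..................:............................::---==++++++*#+++**#######**#******
  8 ###########**#######**********+
[... 9974 characters left out ...]
:::::::--:::::::::::::::::::::::::::::---==========++=--:::..::--=+*+==++**+++*%%%%%%%%%
155 ---------------===---==-:::::::::-::::--:--::::------:-:::-:::::::::-:::::::::::::::::::::::::::::::::::::.:::::::::::..:::--=-====++**+++*%%%%%%##%
157 ------------====-=-====-:::::::::..:::::----:::-::--:-------::::::::--:::::::::::::::::::::::::::::::::::.::::..:::::::::::-==-:--=++**+++#%%%%%%%%%
160 -----------===-========--::::::.....::::----:::-------::::--:::::::-:::::::::::::::::::::::::::::::.::::::::.::.:.::::.:::::::..:-=++**+++#%%%%%%%%%
162 ----------=-===========-::::::::......::----:::-:-----::::-:::::::----::::::::::::::::::::::::::::::::::::::::::::::::... ......:-=++*+++*#%%%%%%%%%
```

The wrist reading shows a cylinder 55 px wide between u=224 and 279, v=75–111. That matches the predicted 57 px for the mould down on the pail floor. The flap is shut and the arm is clear, so I'm handing in.

```bash
python3 -c "
from rig import r
print(r.finish_job())"
```

```text
the job is handed in; nothing more can be done
None
```

The job is handed in: my last camera readings show the pail hanging in both prongs, the mould down inside it and the flap shut. The mould first stuck by the pail's back rim and held the flap open until I pushed again. I didn't re-measure the jar, ramekin or salt shaker at the end, and no verdict came back.

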